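# Make up the sieve stack on the shaker

## Task

Make up the sieve stack on the shaker: seat the black pan in the shaker's ring, then nest the blue fine sieve in the pan, the red coarse sieve in the blue one, and close it with the green lid, in that order, each level and fully seated and let go before the next. Leave the yellow sieve and the amber jar where they stand.

Things in the scene. Friction and masses are not known exactly. Their poses are not given: they have to be found in the camera images.
- pan: Black receiver pan of a sieve set (no mesh). Foot 10 mm high, 40 mm across below, tapering to 47; body 58 mm across from 10 to 32 mm height (grip here from above), mouth 51 mm wide, 18 mm deep; about 70 g. Origin: centre of underside, z up. Next piece: foot in the mouth, shoulder on the rim; its origin is then 22 mm above this one's.
- sieve_blue: Blue fine sieve (dense mesh floor). Foot 10 mm high, 40 mm across below, tapering to 47; body 58 mm across from 10 to 32 mm height (grip here from above), mouth 51 mm wide, 18 mm deep; about 70 g. Origin: centre of underside, z up. Next piece: foot in the mouth, shoulder on the rim; its origin is then 22 mm above this one's.
- sieve_red: Red coarse sieve (wide mesh floor). Foot 10 mm high, 40 mm across below, tapering to 47; body 58 mm across from 10 to 32 mm height (grip here from above), mouth 51 mm wide, 18 mm deep; about 70 g. Origin: centre of underside, z up. Next piece: foot in the mouth, shoulder on the rim; its origin is then 22 mm above this one's.
- sieve_yellow: Yellow medium sieve, same shape as the blue and red ones; not needed now. Foot 10 mm high, 40 mm across below, tapering to 47; body 58 mm across from 10 to 32 mm height (grip here from above), mouth 51 mm wide, 18 mm deep; about 70 g. Origin: centre of underside, z up.
- lid: Green lid of the sieve set: the same foot (10 mm high, 40 tapering to 47 mm across), a 58 mm disc from 10 to 17 mm height, and a round upright white knob 20 mm across from 17 to 41 mm height by which to grip it from above. About 60 g. Origin: centre of the underside, z up.
- jar: Small amber sample jar with a white cap, 48 mm across, 62 mm tall, standing loose among the sieves. Not part of the job. Origin: centre of the underside.
- shaker_ring (a point): Aluminium ring on the grey sieve shaker (fixed box 150 x 150 x 40 mm, dark 104 mm disc on top). The point is the centre of the ring's upper rim, 64 mm above the bench, z up. Ring 66 mm outside, opening 51 mm, 14 mm deep. The pan's foot goes in, its shoulder rests on the rim, and its origin is then 10 mm below this point.
- balance: White bench balance with a round steel weighing pan (100 mm across, top 42 mm above the bench), a fixed bystander 180 x 140 mm on the other side of the bench from the shaker. Not part of the job. Origin: centre of the underside.
Mind the look-alikes: they are no part of the job. Of the things that look like the lid, the smallest one is meant.

How it is judged (in metres and radians):
On the way, in this order (a step that is already met when the one before it is completed fails the run):
1. the black pan is seated in the shaker's ring and let go (horizontal distance between pan and shaker_ring below 0.005 m and z of pan in the frame of shaker_ring between -0.0125 and -0.0075 m and angle between pan's own z axis and vertical below 0.07 rad and contact force between pan and the fingers below 0.1 N), for 0.2 s.
2. then the blue sieve is nested in the pan and let go (horizontal distance between sieve_blue and pan below 0.005 m and z of sieve_blue in the frame of pan between 0.0195 and 0.0245 m and angle between sieve_blue's own z axis and vertical below 0.07 rad and contact force between sieve_blue and the fingers below 0.1 N), for 0.2 s.
3. then the red sieve is nested in the blue one and let go (horizontal distance between sieve_red and sieve_blue below 0.005 m and z of sieve_red in the frame of sieve_blue between 0.0195 and 0.0245 m and angle between sieve_red's own z axis and vertical below 0.07 rad and contact force between sieve_red and the fingers below 0.1 N), for 0.2 s.
4. then the green lid is seated in the red sieve and let go (horizontal distance between lid and sieve_red below 0.005 m and z of lid in the frame of sieve_red between 0.0195 and 0.0245 m and angle between lid's own z axis and vertical below 0.07 rad and contact force between lid and the fingers below 0.1 N), for 0.2 s.
At the end, for the whole second after the job is handed in: Pan in the ring, blue in pan, red in blue, lid in red: each centred within 5 mm on the one below, seated on its shoulder within 2.5 mm, tilted under 0.07 rad, released, at rest; yellow sieve (upright) and jar within 15 mm of their starts (all of step 1 and all of step 2 and all of step 3 and all of step 4 and linear speed of each of pan, sieve_blue, sieve_red, lid below 0.02 m/s and distance of each of sieve_yellow, jar from where it was at the start of the episode below 0.015 m and angle between sieve_yellow's own z axis and vertical below 0.1 rad); the robot touches nothing.
It fails at once if the yellow sieve is moved more than 15 mm or tipped (distance of sieve_yellow from where it was at the start of the episode above 0.015 m or angle between sieve_yellow's own z axis and vertical above 0.3 rad).
It fails at once if the amber jar is moved more than 15 mm or tipped (distance of jar from where it was at the start of the episode above 0.015 m or angle between jar's own z axis and vertical above 0.3 rad).
It also fails if it takes over 115 s, if anything falls off the work surface, if the arm or the gripper's body presses on something with over 40 N, if the wrist force passes 120 N, or if a joint passes its speed limit or range.

## Robot

A 6-joint arm with a two-finger parallel gripper is mounted at the origin on the work surface. World frame = base frame: x ahead of the robot, y to its left, z up, the work surface at z = 0. Lengths are in mm, angles in rad, forces in N, time in s.
With the tool pointing down it reaches from about 350 to 725 mm from the base axis. Payload 6 kg.
Tool frame: the origin (TCP) lies at the very end of the fingers, on their centre line; the grasp point (between the pads) lies 19 mm behind it; y points along the fingers, z is the direction in which the jaws open and shut, and the axes are right-handed (so a half turn about y gives the same grasp; the last joint's range is limited). The gripper opens to 85 mm and grips with 20 to 120 N. Pads are 22 mm wide; open, the fingers measure 114 mm over their backs; the gripper's body (76 mm by 85 mm) begins 54 mm behind the grasp point. The pads swing forward as they close: fully open they stand 13 mm farther back than shut.
Start: joints at [-1.016, 0.04, 0.085, 0, -1.615, -0.334], TCP at [131.417, -585.408, 231.261] pointing down, gripper open.
Joint ranges: [-2.56, 2.56], [-1.29, 2.01], [-1.08, 1.49], [-3.29, 1.98], [-2.81, -0.18], [-2.99, 2.99]. Speed limits (rad/s): [2.57, 2.57, 3.01, 3.14, 3.14, 3.14].

## Interface

Orientations are given as a rotation vector (axis times angle).
In Python, from station import ctrl, snapshot, camera_params gives the robot as it stands. The module is installed in compiled form; this text tells all that it offers.
- The arm moves only by the tool jog_arm, never from a script. Its argument "plan" is a list of rows, each a list of 7 numbers: the turn, a rotation vector about the tool's x, y, z in degrees, then the shift along the tool's x, y, z in mm, then the finger opening in mm, from 0 to 85.4. In form: [[ax, ay, az, x, y, z, grip], ...]. A call has 1 to 5 rows; each row shifts and turns the commanded pose from where the row before left it, along the tool's axes as they then stand; what a row does not reach is not made up. A row lasts 1/10 s, in which the tool goes at most 50 mm and 8.59 degrees, less where a joint would pass 70% of its speed; a pose out of reach is approached as far as the arm can. A call with a gripper value outside its range is refused whole. The fingers move at their own pace and stop on an object; the grip force is fixed at half the most. Time passes only in rows, so rows that do not move let the fingers close. It gives the time, the measured TCP pose, the force and the opening at its end, in the units of the state.
- ctrl.observe(): the state, without advancing time (a new reading comes with each control period).
- snapshot(name): name is "side" or "top" or "wrist"; returns the picture (480x640x3 uint8, red, green, blue); there is no depth.
- camera_params(name): a dict with "K" (3x3 intrinsics, pixels), "R" (3x3) and "t" (3): a world point X has camera coordinates R X + t. Camera axes: x right, y down, z forward; pixel columns grow to the right and rows downward; lengths in mm; the calibration is good to about 2 mm. A picture is of the moment at which its call begins: read the wrist's pose just before it. camera_params takes no time and is no camera call; for the wrist camera it gives the pose at the moment of the call.
- ctrl.sign_off(): hands the job in, once; it reports no verdict.
The state is a dict: "time_s": time; "joint_pos": joint angles; "joint_vel": joint speeds; "tau": joint torques, N m; "tool_pos": TCP position; "ee_rot": TCP orientation; "contact_force": force on the tool from outside, world axes, zero at the start; "wrist_torque": the same for the moment, N m; "opening": opening from 0.0 (shut) to 1.0 (fully open).
Only numpy, scipy, OpenCV 4.12 (cv2) and the standard library are available. Lean on these libraries where they do the work, as an engineer would, in place of code of your own. Each camera call takes 0.05 s, during which the arm holds its last target.

## Working session

There is one attempt and no reset: what is moved stays moved. The work goes in short steps, Python scripts to look and compute and a tool call to move; the robot and the scene stay as the last step left them, time stands still between calls to the robot, and variables do not carry over. Pictures are saved under pics/ and viewed, and the job is handed in when it is done.

Besides the shell and the picture viewer there is one more tool, called in YAML: its name, and indented under it one key for each argument. jog_arm: Moves the arm, as the interface text tells. Its arguments: {"type":"object","properties":{"plan":{"type":"array"}},"required":["plan"]}

```bash
mkdir -p pics; ls; python3 - <<'E'
from station import ctrl, snapshot, camera_params
import cv2,numpy as np
s=ctrl.observe();print(s)
for n in("side","top","wrist"):
    p=camera_params(n);print(n,p)
    cv2.imwrite(f"pics/{n}0.png",snapshot(n)[:,:,::-1])
E
```

```text
pics
{'time_s': 0.0, 'joint_pos': array([-1.01627892e+00,  4.08155640e-02,  8.38375313e-02, -4.85512040e-04,
       -1.61553570e+00, -3.33693419e-01]), 'joint_vel': array([ 1.11673093e-03,  5.36932419e-04, -7.10881331e-04, -8.96707950e-04,
        5.93609844e-05,  5.63053252e-04]), 'tau': array([ 3.36047231e-05, -3.68201566e+01,  3.47415590e+01,  6.93234622e+00,
       -5.31101265e-03,  2.76789245e-05]), 'tool_pos': array([ 131.42965241, -585.08631539,  230.28718043]), 'ee_rot': array([-1.56207216, -0.17311017,  0.17358191]), 'contact_force': array([-0.49048953, -0.11853487,  0.51700148]), 'wrist_torque': array([-0.0170362 ,  0.00517098, -0.02131012]), 'opening': 0.999323643994173}
side {'K': array([[446.52882832,   0.        , 318.91717319],
       [  0.        , 446.52882832, 235.22087461],
       [  0.        ,   0.        ,   1.        ]]), 'R': array([[-0.99769521, -0.06657954, -0.01309344],
       [-0.02328394,  0.5171651 , -0.85556888],
       [ 0.06373485, -0.85329211, -0.51752338]]), 't': array([513.97555628,  61.29663797, 746.22870723])}
top {'K': array([[454.2795633 ,   0.        , 320.71372437],
       [  0.        , 454.2795633 , 237.98266096],
       [  0.        ,   0.        ,   1.        ]]), 'R': array([[ 0.0579845 , -0.99831486, -0.00229002],
       [-0.97292779, -0.05599562, -0.2242231 ],
       [ 0.22371702,  0.01522949, -0.97453515]]), 't': array([-12.41013736, 538.4621003 , 793.33766433])}
wrist {'K': array([[356.40687512,   0.        , 321.86337479],
       [  0.        , 356.40687512, 237.47715212],
       [  0.        ,   0.        ,   1.        ]]), 'R': array([[-0.21887885,  0.97575021,  0.00189127],
       [ 0.93246058,  0.20859646,  0.29496573],
       [ 0.28741836,  0.06632529, -0.95550596]]), 't': array([599.60736757, -37.01059834, 380.89109228])}
```

View pics/top0.png

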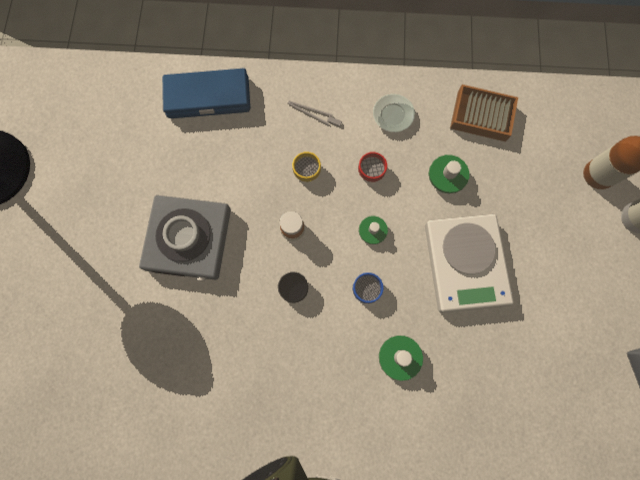

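View pics/side0.png

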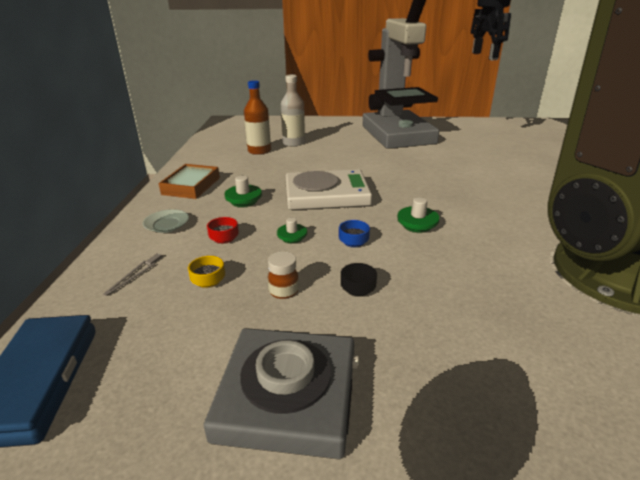

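View pics/wrist0.png

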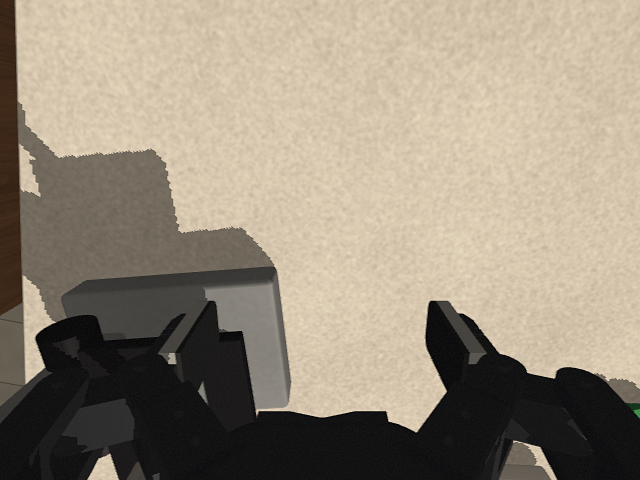

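The top image shows three green lids: (449,173), (373,230) and (401,358). The middle one, about 28 px across like the 58 mm sieves, is the smallest. I'll confirm that in an enlarged crop.

```bash
python3 - <<'E'
import cv2
a=cv2.imread("pics/top0.png")
cv2.imwrite("pics/c1.png",cv2.resize(a[140:320,270:470],(800,720)[0:2] and (666,600),interpolation=cv2.INTER_CUBIC))
cv2.imwrite("pics/c2.png",cv2.resize(a[180:300,125:245],(600,600),interpolation=cv2.INTER_CUBIC))
E
```

```text
(no output)
```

View pics/c1.png

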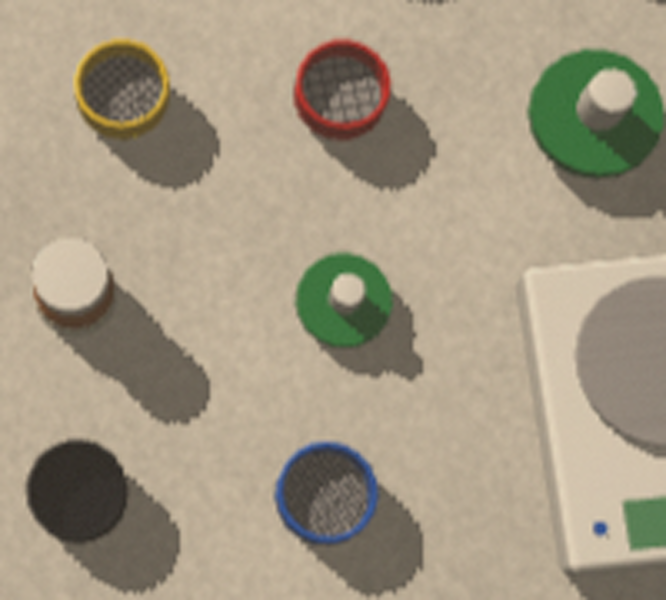

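View pics/c2.png

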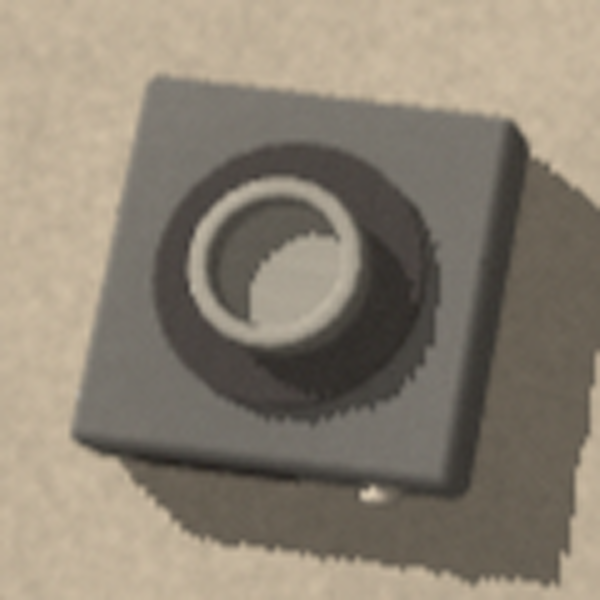

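Confirmed: the middle lid at crop (344,300), i.e. top image (373,230), has a 58 mm disc like the sieves. The other two are clearly larger.

```bash
cat > h.py <<'E'
from station import ctrl, snapshot, camera_params
import cv2,numpy as np
from scipy.spatial.transform import Rotation as Rn
def ray(n,uv,z,P=None):
    P=P or camera_params(n); K,R,t=P["K"],P["R"],P["t"]
    c=-R.T@t; d=R.T@np.linalg.inv(K)@np.array([uv[0],uv[1],1.]); return c+d*(z-c[2])/d[2]
def proj(P,X):
    q=P["K"]@(P["R"]@np.asarray(X,float)+P["t"]); return q[:2]/q[2]
def circ(P,c,r,n=60):
    a=np.linspace(0,2*np.pi,n); return np.array([proj(P,[c[0]+r*np.cos(b),c[1]+r*np.sin(b),c[2]]) for b in a])
def ov(name,items,out,crop=None,s=1):
    P=camera_params(name); im=snapshot(name)[:,:,::-1].copy()
    x0,y0,x1,y1=crop or (0,0,640,480)
    im=cv2.resize(im[y0:y1,x0:x1],None,fx=s,fy=s,interpolation=cv2.INTER_CUBIC)
    for c,r in items:
        q=((circ(P,c,r)-[x0,y0]+.5)*s-.5)
        cv2.polylines(im,[np.round(q).astype(int)],True,(255,0,255),1)
    cv2.imwrite("pics/"+out,im); return P
def st():
    s=ctrl.observe(); print("t",s["time_s"].round(2) if hasattr(s["time_s"],'round') else s["time_s"],"tcp",s["tool_pos"].round(1),"F",s["contact_force"].round(1),"op",round(s["opening"],3)); R=Rn.from_rotvec(s["ee_rot"]).as_matrix(); print("axes x,y,z cols\n",R.round(3)); print("j",s["joint_pos"].round(3)); return s,R
E
python3 - <<'E'
from h import *
s,R=st()
f=lambda u,v:((u+.5)/3.333-.5+270,(v+.5)/3.333-.5+140)
for n,uv,z in[("yellow",(122,87),32),("red",(343,88),32),("blue",(326,492),32),("pan",(77,490),32),("lid",(344,300),17),("jar",(71,274),62)]:
    print(n,ray("top",f(*uv),z).round(1))
print("ring",ray("top",((275.5)/5-.5+125,263.5/5-.5+180),64).round(1))
# side view ring/pan check
print(ray("side",(285,366),64),ray("side",(359,273),32),ray("side",(354,228),32))
E
```

```text
t 0.15 tcp [ 131.4 -585.2  230.5] F [ 0.7 -0.  -0.7] op 1.0
axes x,y,z cols
 [[ 0.976 -0.    -0.219]
 [ 0.219  0.001  0.976]
 [-0.    -1.     0.001]]
j [-1.016  0.041  0.084 -0.    -1.616 -0.334]
yellow [692.8  57.   32. ]
red [699.8 -76.8  32. ]
blue [454.2 -75.   32. ]
pan [447.2  66.7  32. ]
lid [571.3 -83.2  17. ]
jar [566.1  76.8  62. ]
ring [533.5 284.3  64. ]
[532.62752215 292.8758166   64.        ] [447.22048512  68.95739797  32.        ] [454.96579488 -70.71093538  32.        ]
```

jog_arm:
  plan:
    - [0, 6.3, 0, 0, 0, 0, 85]
    - [0, 6.35, 0, 0, 0, 0, 85]
    - [0, 0, 0, 20, 0, 40, 85]
    - [0, 0, 0, 20, 0, 40, 85]
    - [0, 0, 0, 20, 0, 40, 85]

```text
time_s: 0.65
tool_pos: [191.6, -464.1, 230.5]
ee_rot: [-1.57, 0.002, -0.0]
contact_force: [1.2, 0.3, 1.0]
opening: 0.994
```

```bash
python3 -c "
from h import *
st()"
```

```text
t 0.65 tcp [ 191.6 -464.1  230.5] F [1.2 0.3 1. ] op 0.994
axes x,y,z cols
 [[ 1.    -0.001  0.001]
 [-0.001  0.001  1.   ]
 [-0.001 -1.     0.001]]
j [-0.777 -0.222 -0.161 -0.    -1.633 -0.795]
```

jog_arm:
  plan:
    - [0, 0, 0, 20, 0, 42, 85]
    - [0, 0, 0, 20, 0, 42, 85]
    - [0, 0, 0, 20, 0, 42, 85]
    - [0, 0, 0, 20, 0, 42, 85]
    - [0, 0, 0, 20, 0, 42, 85]

```text
time_s: 1.15
tool_pos: [291.6, -253.7, 231.2]
ee_rot: [-1.571, -0.0, -0.001]
contact_force: [0.8, -0.5, 0.5]
opening: 0.998
```

jog_arm:
  plan:
    - [0, 0, 0, 22, 0, 42, 85]
    - [0, 0, 0, 22, 0, 42, 85]
    - [0, 0, 0, 22, 0, 42, 85]
    - [0, 0, 0, 22, 0, 42, 85]
    - [0, 0, 0, 22, 0, 42, 85]

```text
time_s: 1.65
tool_pos: [401.8, -43.2, 231.5]
ee_rot: [-1.57, -0.002, -0.0]
contact_force: [0.3, -0.9, -0.3]
opening: 0.995
```

jog_arm:
  plan:
    - [0, 0, 0, 20, 20, 40, 85]
    - [0, 0, 0, 20, 20, 40, 85]
    - [0, 0, 0, 5, 20, 30, 85]
    - [0, 0, 0, 0, 20, 0, 85]
    - [0, 0, 0, 0, 0, 0, 85]

```text
time_s: 2.15
tool_pos: [444.8, 64.9, 147.9]
ee_rot: [-1.573, 0.003, 0.006]
contact_force: [-0.8, -0.3, -0.1]
opening: 0.991
```

```bash
python3 -c "
from h import *
st()
P=ov('wrist',[((447.2,66.7,32),29),((447.2,66.7,32),25.5)],'w1.png');print(proj(P,(447.2,66.7,32)))"
```

```text
t 2.15 tcp [444.8  64.9 147.9] F [-0.8 -0.3 -0.1] op 0.991
axes x,y,z cols
 [[ 1.    -0.006 -0.002]
 [ 0.002 -0.002  1.   ]
 [-0.006 -1.    -0.002]]
j [ 5.960e-01 -3.680e-01 -4.260e-01 -2.000e-03 -1.519e+00 -2.165e+00]
[325.43106218 237.51831529]
```

View pics/w1.png

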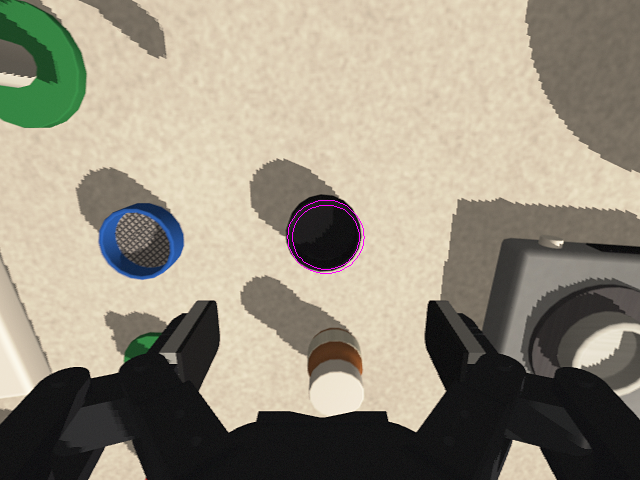

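```bash
python3 -c "
from h import *
P=ov('wrist',[((447.2,66.7,32),29),((447.2,66.7,32),25.5)],'w2.png',(265,180,385,290),5)
P=ov('wrist',[((454.2,-75,32),29),((454.2,-75,32),25.5)],'w3.png',(85,180,205,290),5)"
```

```text
(no output)
```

View pics/w2.png

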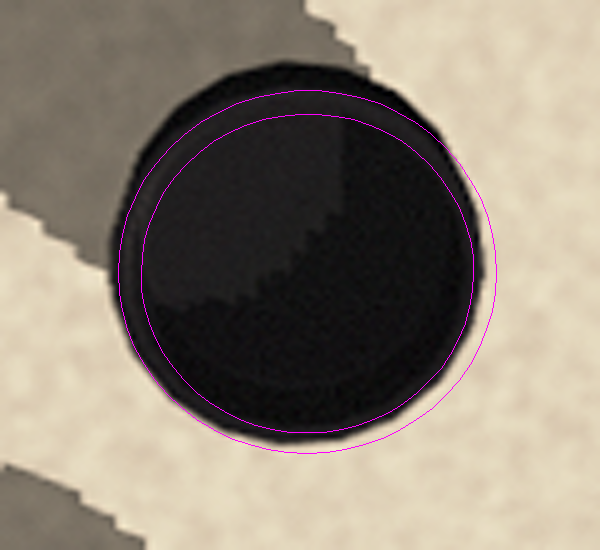

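View pics/w3.png

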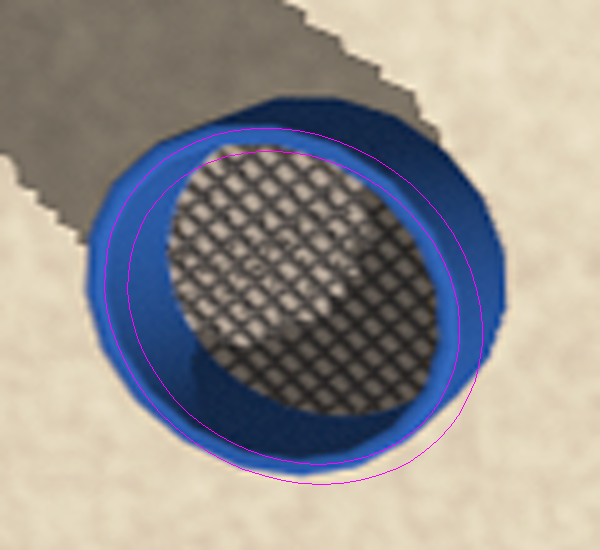

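jog_arm:
  plan:
    - [0, 0, 0, 1.3, 40, 0.7, 85]
    - [0, 0, 0, 0, 40, 0, 85]
    - [0, 0, 0, 0, 35, 0, 85]
    - [0, 0, 0, 0, 20, 0, 85]
    - [0, 0, 0, 0, 0, 0, 85]

```text
time_s: 2.8
tool_pos: [446.6, 64.2, 14.7]
ee_rot: [-1.572, 0.004, 0.001]
contact_force: [0.4, 0.5, 0.1]
opening: 0.996
```

```bash
python3 -c "
from h import *
st()
P=ov('wrist',[((446.3,65.6,32),29),((446.3,65.6,32),25.5)],'w4.png')"
```

```text
t 2.8 tcp [446.6  64.2  14.7] F [0.4 0.5 0.1] op 0.996
axes x,y,z cols
 [[ 1.    -0.003  0.001]
 [-0.001 -0.001  1.   ]
 [-0.003 -1.    -0.001]]
j [ 5.930e-01 -2.930e-01 -6.160e-01 -1.000e-03 -1.251e+00 -2.165e+00]
```

View pics/w4.png

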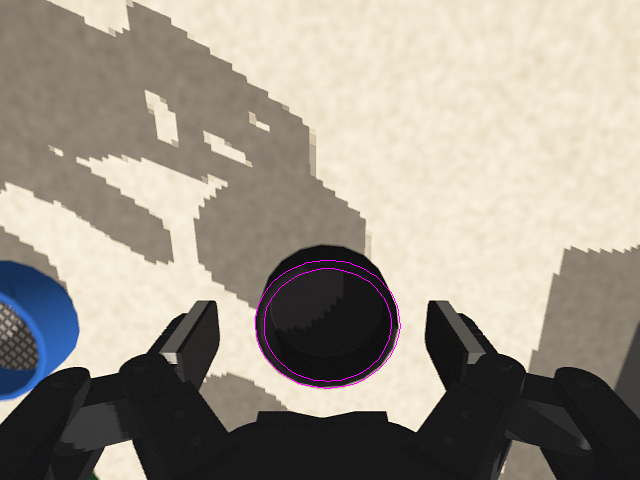

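jog_arm:
  plan:
    - [0, 0, 0, 0, 8.5, 0, 85]
    - [0, 0, 0, 0, 0, 0, 50]
    - [0, 0, 0, 0, 0, 0, 50]
    - [0, 0, 0, 0, 0, 0, 50]
    - [0, 0, 0, 0, 0, 0, 50]

```text
time_s: 3.35
tool_pos: [448.8, 65.7, 9.4]
ee_rot: [-1.57, -0.002, -0.002]
contact_force: [-0.3, -0.5, 5.1]
opening: 0.661
```

jog_arm:
  plan:
    - [0, 0, 0, 0, 0, 0, 50]
    - [0, 0, 0, 0, 0, 0, 50]

```text
time_s: 3.55
tool_pos: [448.8, 65.7, 9.4]
ee_rot: [-1.57, -0.002, -0.002]
contact_force: [-0.6, 0.0, 5.8]
opening: 0.656
```

```bash
python3 -c "
from h import *
s,R=st()
P=ov('wrist',[((446.3,s['tool_pos'][1],32),29),((446.3,s['tool_pos'][1],32),25.5)],'w5.png')"
```

```text
t 3.55 tcp [448.8  65.7   9.4] F [-0.6  0.   5.8] op 0.656
axes x,y,z cols
 [[ 1.     0.003 -0.   ]
 [ 0.     0.001  1.   ]
 [ 0.003 -1.     0.001]]
j [ 5.940e-01 -2.860e-01 -6.220e-01  1.000e-03 -1.233e+00 -2.165e+00]
```

View pics/w5.png

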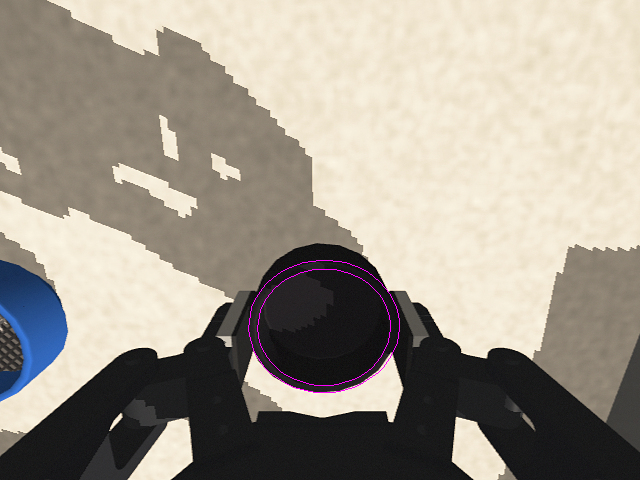

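jog_arm:
  plan:
    - [0, 0, 0, 0, -15, 0, 50]
    - [0, 0, 0, 0, -25, 0, 50]
    - [0, 0, 0, 0, -40, 0, 50]
    - [0, 0, 0, 0, -20, 0, 50]
    - [0, 0, 0, 0, 0, 0, 50]

```text
time_s: 4.1
tool_pos: [449.3, 66.0, 111.5]
ee_rot: [-1.568, -0.005, -0.004]
contact_force: [0.1, 0.3, -0.5]
opening: 0.653
```

```bash
python3 -c "
from h import *
s,R=st()
t=s['tool_pos']
P=ov('wrist',[((446.3+t[0]-448.8,t[1],t[2]+23),29),((446.3+t[0]-448.8,t[1],23+t[2]),25.5)],'w6.png')
cv2.imwrite('pics/s6.png',cv2.resize(snapshot('side')[180:330,230:480,::-1],(750,450)))"
```

```text
t 4.1 tcp [449.3  66.  111.5] F [ 0.1  0.3 -0.5] op 0.653
axes x,y,z cols
 [[ 1.     0.006 -0.   ]
 [ 0.     0.003  1.   ]
 [ 0.006 -1.     0.003]]
j [ 5.940e-01 -3.570e-01 -4.850e-01  1.000e-03 -1.437e+00 -2.165e+00]
```

View pics/w6.png

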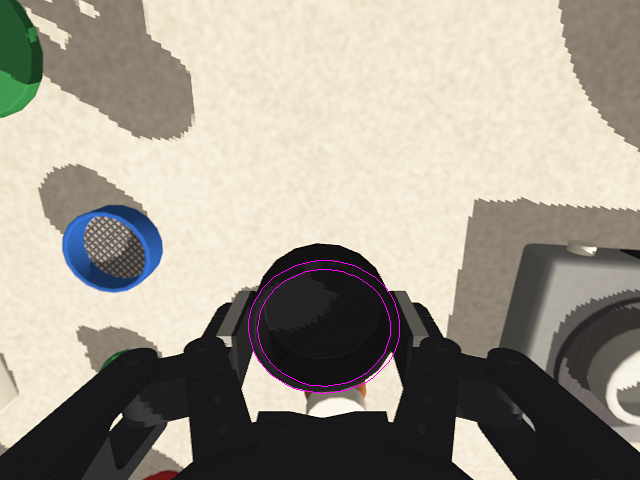

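View pics/s6.png

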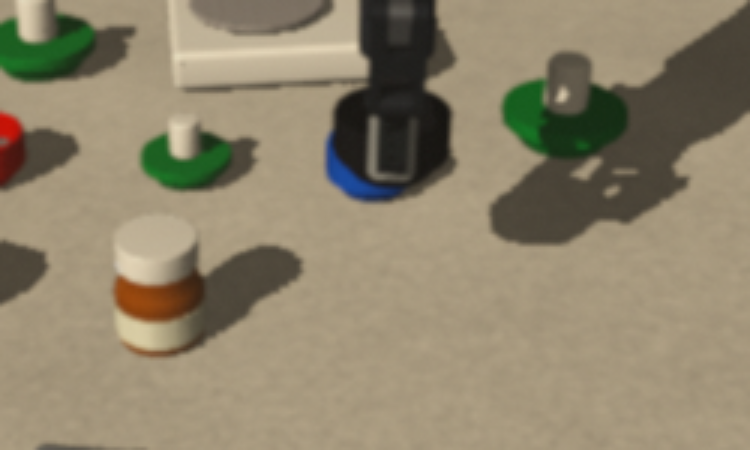

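jog_arm:
  plan:
    - [0, 0, 0, 10, -25, 20, 50]
    - [0, 0, 0, 22, -30, 40, 50]
    - [0, 0, 0, 22, -30, 40, 50]
    - [0, 0, 0, 22, -5, 40, 50]
    - [0, 0, 0, 22, 0, 40, 50]

```text
time_s: 4.7
tool_pos: [542.7, 240.3, 192.6]
ee_rot: [-1.57, -0.0, -0.0]
contact_force: [0.9, -0.6, -1.5]
opening: 0.653
```

jog_arm:
  plan:
    - [0, 0, 0, 16, 0, 28, 50]
    - [0, 0, 0, 0, 0, 10, 50]
    - [0, 0, 0, 0, 0, 0, 50]

```text
time_s: 5.0
tool_pos: [557.2, 277.3, 189.9]
ee_rot: [-1.573, 0.002, 0.004]
contact_force: [-0.2, 0.5, -0.7]
opening: 0.657
```

```bash
python3 -c "
from h import *
s,R=st()
P=ov('wrist',[((533.5,284.3,64),33),((533.5,284.3,64),25.5)],'w7.png')"
```

```text
t 5.0 tcp [557.2 277.3 189.9] F [-0.2  0.5 -0.7] op 0.657
axes x,y,z cols
 [[ 1.    -0.004 -0.001]
 [ 0.001 -0.003  1.   ]
 [-0.004 -1.    -0.003]]
j [ 7.820e-01  1.030e-01  7.600e-02 -1.000e-03 -1.548e+00 -2.352e+00]
```

View pics/w7.png

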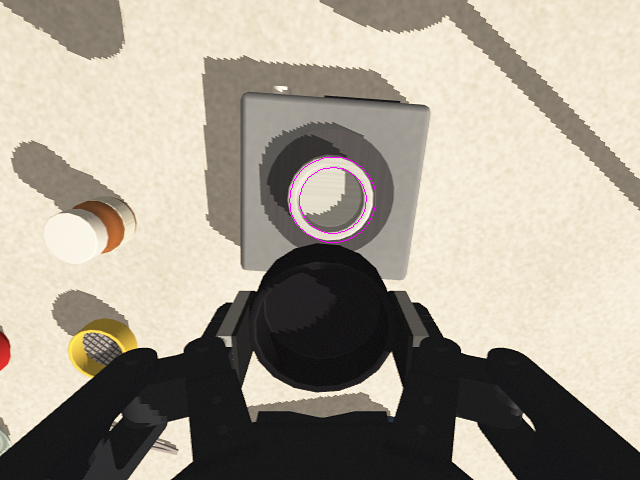

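```bash
python3 -c "
from h import *
s,R=st();t=s['tool_pos']
P=ov('wrist',[((533.5,284.3,64),33),((533.5,284.3,64),25.5)],'w8.png',(280,145,380,250),5)
P=ov('wrist',[((t[0]-2.5,t[1],t[2]+22.6),29),((t[0]-2.5,t[1],t[2]+22.6),25.5)],'w9.png',(240,235,400,400),3.5)
im=cv2.imread('pics/w9.png');im=np.clip(im.astype(float)*2.5,0,255).astype(np.uint8);cv2.imwrite('pics/w9.png',im)"
```

```text
t 5.05 tcp [557.3 276.4 191. ] F [-1.  -1.  -0.9] op 0.656
axes x,y,z cols
 [[ 1.    -0.002 -0.001]
 [ 0.001 -0.002  1.   ]
 [-0.002 -1.    -0.002]]
j [ 0.781  0.1    0.075 -0.    -1.549 -2.352]
```

View pics/w8.png

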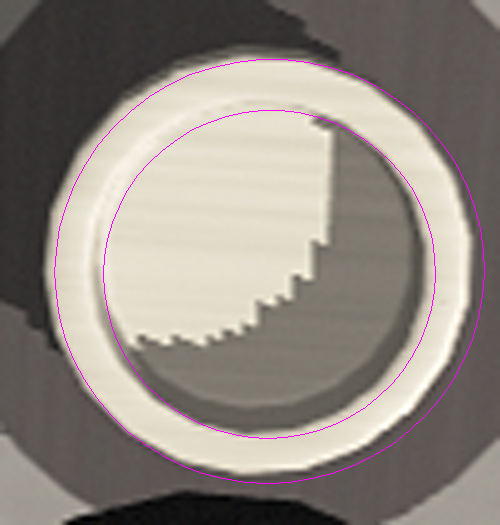

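View pics/w9.png

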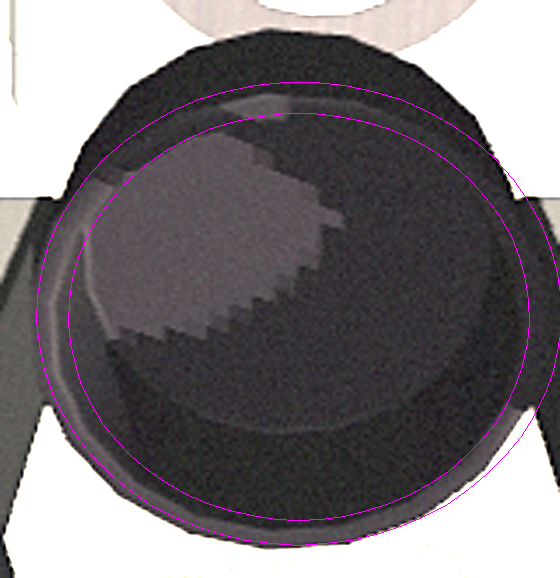

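jog_arm:
  plan:
    - [0, 0, 0, -22.7, 0, 6.2, 50]
    - [0, 0, 0, 0, 35, 0, 50]
    - [0, 0, 0, 0, 40, 0, 50]
    - [0, 0, 0, 0, 30, 0, 50]
    - [0, 0, 0, 0, 0, 0, 50]

```text
time_s: 5.65
tool_pos: [532.7, 280.1, 83.0]
ee_rot: [-1.575, 0.006, 0.004]
contact_force: [-0.9, -0.1, -0.2]
opening: 0.658
```

```bash
python3 -c "
from h import *
s,R=st();t=s['tool_pos']
P=ov('side',[((532.3,282.6,64),33),((532.3,282.6,64),25.5)],'s1.png',(235,300,345,420),5)
P=ov('top',[((533.5,284.3,64),33),((533.5,284.3,t[2]+22.6),29)],'t1.png',(130,180,240,290),5)
for i in range(3):
  snapshot('top');print(ctrl.observe()['tool_pos'].round(1))"
```

```text
t 5.65 tcp [532.7 280.1  83. ] F [-0.9 -0.1 -0.2] op 0.658
axes x,y,z cols
 [[ 1.    -0.007  0.001]
 [-0.001 -0.004  1.   ]
 [-0.007 -1.    -0.004]]
j [ 8.150e-01  8.500e-02 -1.380e-01 -2.000e-03 -1.355e+00 -2.387e+00]
[536.3 282.6  90.6]
[536.5 283.   91. ]
[536.4 283.2  90.8]
```

View pics/s1.png

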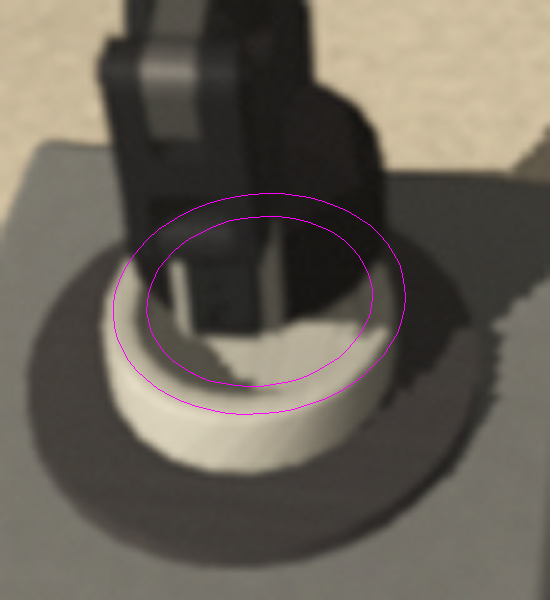

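View pics/t1.png

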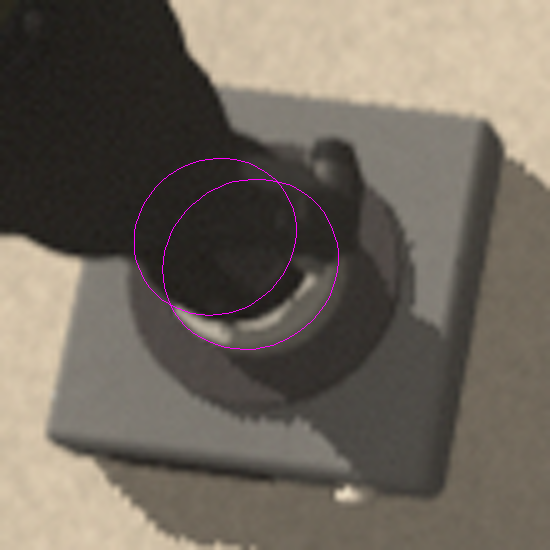

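jog_arm:
  plan:
    - [0, 0, 0, -1, 8, 0.4, 50]
    - [0, 0, 0, 0, 8, 0, 50]
    - [0, 0, 0, 0, 5, 0, 50]
    - [0, 0, 0, 0, 0, 0, 50]
    - [0, 0, 0, 0, 0, 0, 50]

```text
time_s: 6.4
tool_pos: [534.2, 283.1, 66.5]
ee_rot: [-1.571, 0.0, 0.0]
contact_force: [-0.2, -0.5, -0.1]
opening: 0.656
```

jog_arm:
  plan:
    - [0, 0, 0, 0.5, 1.5, 0, 50]
    - [0, 0, 0, 0, 1.5, 0, 50]
    - [0, 0, 0, 0, 0, 0, 50]
    - [0, 0, 0, 0, 0, 0, 50]

```text
time_s: 6.8
tool_pos: [534.8, 283.1, 63.7]
ee_rot: [-1.571, 0.0, 0.0]
contact_force: [-0.5, 0.1, -0.3]
opening: 0.656
```

```bash
python3 -c "
from h import *
st()
P=ov('side',[],'s2.png',(215,280,365,420),4)
P=ov('wrist',[],'w10.png')"
```

```text
t 6.8 tcp [534.8 283.1  63.7] F [-0.5  0.1 -0.3] op 0.656
axes x,y,z cols
 [[ 1. -0.  0.]
 [-0.  0.  1.]
 [-0. -1.  0.]]
j [ 0.818  0.099 -0.161 -0.    -1.312 -2.388]
```

View pics/s2.png

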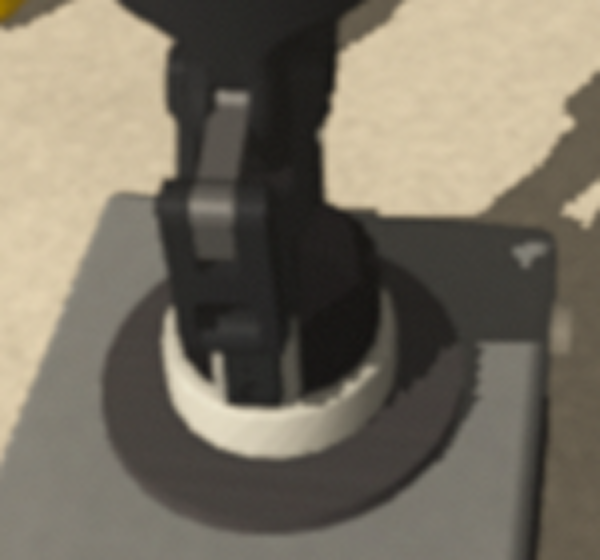

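View pics/w10.png

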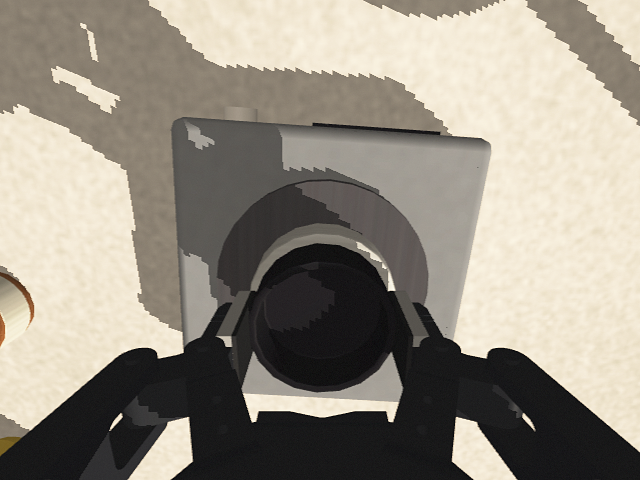

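jog_arm:
  plan:
    - [0, 0, 0, 0, 1, 0, 50]
    - [0, 0, 0, 0, 0, 0, 50]
    - [0, 0, 0, 0, 1, 0, 50]
    - [0, 0, 0, 0, 0, 0, 50]

```text
time_s: 7.3
tool_pos: [534.9, 283.2, 63.5]
ee_rot: [-1.57, -0.001, -0.0]
contact_force: [-4.5, -1.6, 7.7]
opening: 0.654
```

jog_arm:
  plan:
    - [0, 0, 0, 0, 0, 0, 75]
    - [0, 0, 0, 0, 0, 0, 75]
    - [0, 0, 0, 0, 0, 0, 75]
    - [0, 0, 0, 0, 0, 0, 75]

```text
time_s: 7.7
tool_pos: [534.7, 283.0, 61.3]
ee_rot: [-1.571, 0.0, 0.0]
contact_force: [-0.4, 1.0, -0.0]
opening: 0.877
```

jog_arm:
  plan:
    - [0, 0, 0, 0, -20, 0, 85]
    - [0, 0, 0, 0, -40, 0, 85]
    - [0, 0, 0, 0, -50, 0, 85]
    - [0, 0, 0, 0, -20, 0, 85]
    - [0, 0, 0, 0, 0, 0, 85]

```text
time_s: 8.2
tool_pos: [536.3, 283.9, 196.6]
ee_rot: [-1.566, -0.005, -0.005]
contact_force: [-0.8, 0.1, -0.6]
opening: 0.992
```

```bash
python3 -c "
from h import *
st()
P=ov('side',[],'s3.png',(215,280,365,420),4)
P=ov('wrist',[((532.3,282.6,86),29),((532.3,282.6,64),33)],'w11.png')
P=ov('wrist',[((532.3,282.6,86),29),((532.3,282.6,64),33)],'w12.png',(250,150,400,300),4)"
```

```text
t 8.2 tcp [536.3 283.9 196.6] F [-0.8  0.1 -0.6] op 0.992
axes x,y,z cols
 [[ 1.     0.006  0.   ]
 [-0.     0.004  1.   ]
 [ 0.006 -1.     0.004]]
j [ 8.180e-01  5.000e-02  3.200e-02  1.000e-03 -1.545e+00 -2.388e+00]
```

View pics/s3.png

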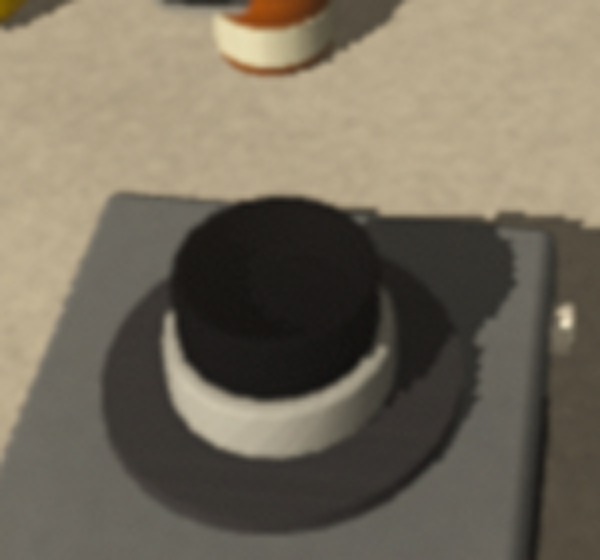

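View pics/w11.png

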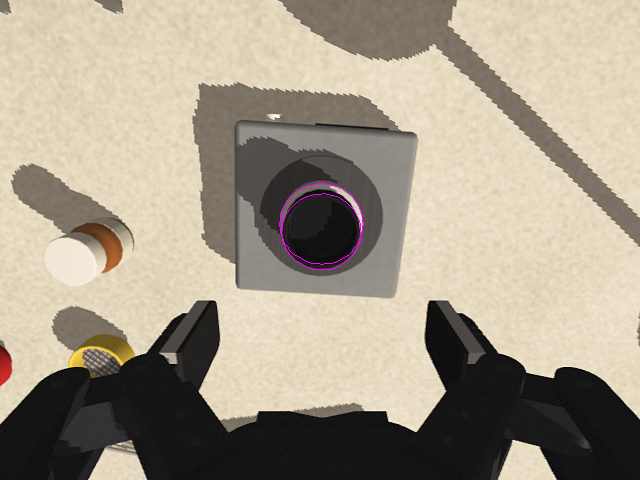

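View pics/w12.png

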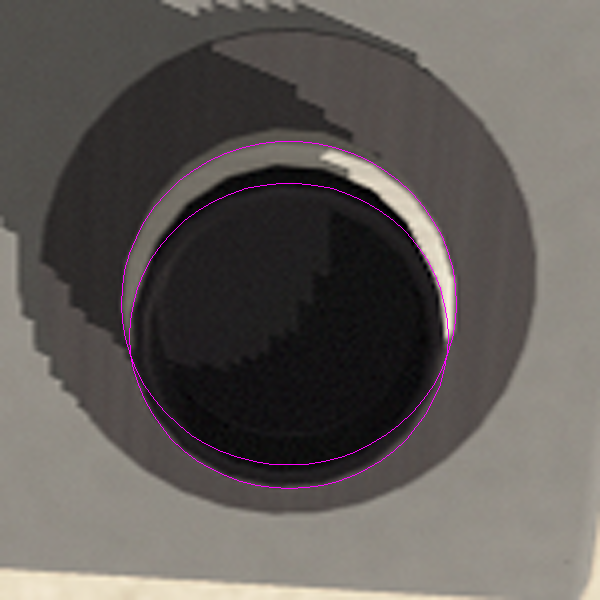

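Pan is seated level in the ring (side crop: shoulder on the rim). Next, blue.

jog_arm:
  plan:
    - [0, 0, 0, -9, 0, -35, 85]
    - [0, 0, 0, -9, 0, -40, 85]
    - [0, 0, 0, -9, 0, -40, 85]
    - [0, 0, 0, -9, 0, -40, 85]
    - [0, 0, 0, -9, 0, -40, 85]

```text
time_s: 8.85
tool_pos: [488.6, 86.5, 189.8]
ee_rot: [-1.572, 0.002, 0.002]
contact_force: [1.0, 0.3, 0.3]
opening: 0.993
```

jog_arm:
  plan:
    - [0, 0, 0, -9, 10, -40, 85]
    - [0, 0, 0, -9, 10, -40, 85]
    - [0, 0, 0, -9, 10, -40, 85]
    - [0, 0, 0, -9, 10, -40, 85]
    - [0, 0, 0, 0, 0, 0, 85]

```text
time_s: 9.35
tool_pos: [451.4, -75.2, 148.7]
ee_rot: [-1.572, 0.007, 0.0]
contact_force: [-0.4, 0.9, -0.4]
opening: 0.995
```

jog_arm:
  plan:
    - [0, 0, 0, 0, 0, 0, 85]
    - [0, 0, 0, 0, 0, 0, 85]

```text
time_s: 9.55
tool_pos: [453.7, -71.4, 151.1]
ee_rot: [-1.571, 0.001, 0.001]
contact_force: [0.8, 0.1, -0.2]
opening: 0.993
```

```bash
python3 -c "
from h import *
st()
b=(452.6,-77.3,32)
P=ov('wrist',[(b,29),(b,25.5)],'w13.png');c=proj(P,b).astype(int)
P=ov('wrist',[(b,29),(b,25.5)],'w14.png',(c[0]-60,c[1]-60,c[0]+60,c[1]+60),5)"
```

```text
t 9.55 tcp [453.7 -71.4 151.1] F [ 0.8  0.1 -0.2] op 0.993
axes x,y,z cols
 [[ 1.    -0.001 -0.   ]
 [ 0.    -0.     1.   ]
 [-0.001 -1.    -0.   ]]
j [ 0.286 -0.344 -0.403 -0.    -1.513 -1.856]
```

View pics/w13.png

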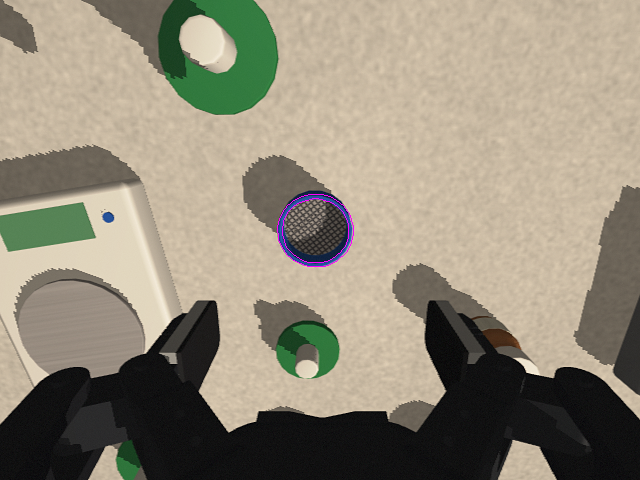

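View pics/w14.png

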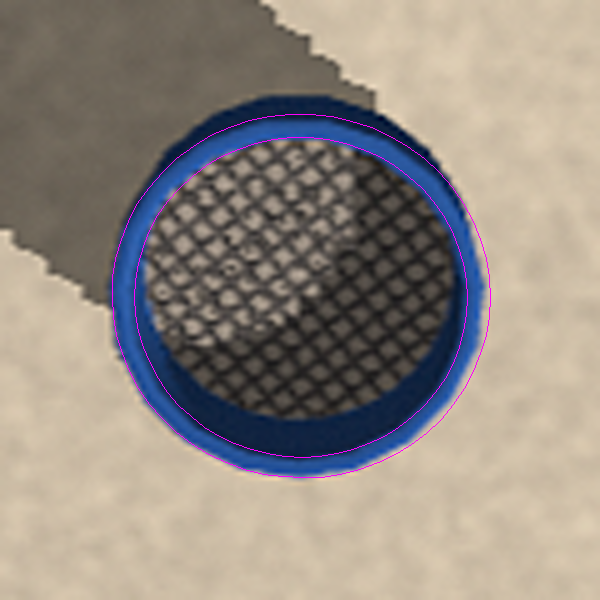

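jog_arm:
  plan:
    - [0, 0, 0, 0.3, 40, -5.3, 85]
    - [0, 0, 0, 0, 45, 0, 85]
    - [0, 0, 0, 0, 40, 0, 85]
    - [0, 0, 0, 0, 18, 0, 85]
    - [0, 0, 0, 0, 0, 0, 85]

```text
time_s: 10.15
tool_pos: [452.0, -76.6, 5.6]
ee_rot: [-1.571, 0.004, 0.006]
contact_force: [-1.2, -0.4, 0.2]
opening: 0.994
```

jog_arm:
  plan:
    - [0, 0, 0, 0, 0, 0, 85]
    - [0, 0, 0, 0, 0, 0, 50]
    - [0, 0, 0, 0, 0, 0, 50]
    - [0, 0, 0, 0, 0, 0, 50]
    - [0, 0, 0, 0, 0, 0, 50]

```text
time_s: 10.65
tool_pos: [455.6, -77.0, 11.1]
ee_rot: [-1.57, -0.003, -0.003]
contact_force: [-0.1, 1.3, 5.6]
opening: 0.667
```

jog_arm:
  plan:
    - [0, 0, 0, 0, 0, 0, 50]
    - [0, 0, 0, 0, 0, 0, 50]

```text
time_s: 10.85
tool_pos: [455.7, -77.0, 11.1]
ee_rot: [-1.57, -0.003, -0.003]
contact_force: [-0.6, 0.9, 5.7]
opening: 0.661
```

```bash
python3 -c "
from h import *
st()
P=ov('wrist',[],'w15.png')"
```

```text
t 10.85 tcp [455.7 -77.   11.1] F [-0.6  0.9  5.7] op 0.661
axes x,y,z cols
 [[ 1.     0.004 -0.   ]
 [ 0.     0.     1.   ]
 [ 0.004 -1.     0.   ]]
j [ 2.730e-01 -2.620e-01 -5.990e-01  1.000e-03 -1.230e+00 -1.843e+00]
```

View pics/w15.png

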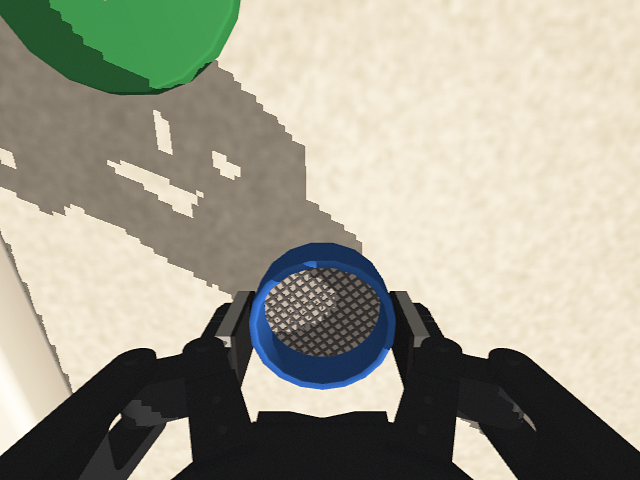

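jog_arm:
  plan:
    - [0, 0, 0, 0, -20, 0, 50]
    - [0, 0, 0, 0, -45, 0, 50]
    - [0, 0, 0, 0, -45, 0, 50]
    - [0, 0, 0, 0, -45, 20, 50]
    - [0, 0, 0, 8, -15, 35, 50]

```text
time_s: 11.4
tool_pos: [463.7, -22.7, 185.7]
ee_rot: [-1.569, -0.005, -0.01]
contact_force: [1.0, -0.5, -0.3]
opening: 0.662
```

jog_arm:
  plan:
    - [0, 0, 0, 9, 0, 40, 50]
    - [0, 0, 0, 9, 0, 40, 50]
    - [0, 0, 0, 9, 0, 40, 50]
    - [0, 0, 0, 9, 0, 40, 50]
    - [0, 0, 0, 9, 0, 40, 50]

```text
time_s: 11.9
tool_pos: [507.3, 179.7, 179.7]
ee_rot: [-1.57, -0.001, -0.001]
contact_force: [0.8, -0.7, -1.0]
opening: 0.663
```

jog_arm:
  plan:
    - [0, 0, 0, 9, 0, 35, 50]
    - [0, 0, 0, 9, 0, 35, 50]
    - [0, 0, 0, 9, 0, 30, 50]
    - [0, 0, 0, 0, 0, 0, 50]
    - [0, 0, 0, 0, 0, 0, 50]

```text
time_s: 12.4
tool_pos: [534.0, 278.3, 178.7]
ee_rot: [-1.571, -0.0, 0.001]
contact_force: [-0.5, 0.1, -0.3]
opening: 0.663
```

jog_arm:
  plan:
    - [0, 0, 0, 0, 0, 0, 50]

```text
time_s: 12.5
tool_pos: [534.1, 277.4, 179.3]
ee_rot: [-1.57, -0.0, -0.001]
contact_force: [-0.0, -0.1, -0.3]
opening: 0.661
```

jog_arm:
  plan:
    - [0, 0, 0, 1.1, 30, 5.8, 50]
    - [0, 0, 0, 0, 30, 0, 50]
    - [0, 0, 0, 0, 15, 0, 50]
    - [0, 0, 0, 0, 0, 0, 50]
    - [0, 0, 0, 0, 0, 0, 50]

```text
time_s: 13.0
tool_pos: [535.8, 283.4, 105.4]
ee_rot: [-1.57, -0.001, -0.002]
contact_force: [0.2, -0.6, -1.3]
opening: 0.659
```

```bash
python3 -c "
from h import *
P=ov('side',[],'s4.png',(215,260,365,400),4)
st()
"
```

```text
t 13.05 tcp [536.1 283.7 106. ] F [ 1.3  0.6 -0. ] op 0.665
axes x,y,z cols
 [[ 1.     0.003  0.   ]
 [-0.     0.001  1.   ]
 [ 0.003 -1.     0.001]]
j [ 8.170e-01  7.600e-02 -1.060e-01  1.000e-03 -1.386e+00 -2.388e+00]
```

View pics/s4.png

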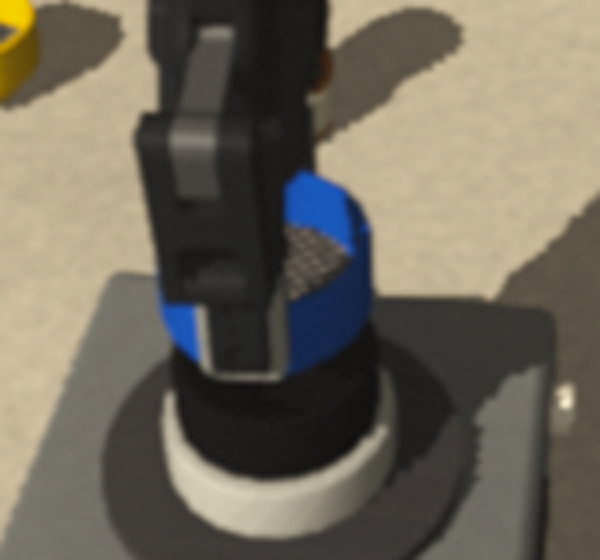

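jog_arm:
  plan:
    - [0, 0, 0, -0.6, 7, -0.2, 50]
    - [0, 0, 0, 0, 6, 0, 50]
    - [0, 0, 0, 0, 4, 0, 50]
    - [0, 0, 0, 0, 0, 0, 50]
    - [0, 0, 0, 0, 0, 0, 50]

```text
time_s: 13.55
tool_pos: [534.6, 283.5, 87.2]
ee_rot: [-1.571, -0.0, -0.0]
contact_force: [-1.5, -0.2, 2.7]
opening: 0.663
```

jog_arm:
  plan:
    - [0, 0, 0, 0, 1.2, 0, 50]
    - [0, 0, 0, 0, 0, 0, 50]
    - [0, 0, 0, 0, 1.2, 0, 50]
    - [0, 0, 0, 0, 0, 0, 50]

```text
time_s: 13.95
tool_pos: [534.7, 283.5, 87.1]
ee_rot: [-1.57, -0.002, -0.001]
contact_force: [-9.2, -1.2, 13.4]
opening: 0.66
```

jog_arm:
  plan:
    - [0, 0, 0, 0, -1.5, 0, 50]
    - [0, 0, 0, 0, 0, 0, 75]
    - [0, 0, 0, 0, 0, 0, 75]
    - [0, 0, 0, 0, 0, 0, 75]
    - [0, 0, 0, 0, 0, 0, 75]

```text
time_s: 14.45
tool_pos: [534.5, 283.3, 85.3]
ee_rot: [-1.571, 0.0, 0.0]
contact_force: [0.0, 0.8, -0.2]
opening: 0.878
```

jog_arm:
  plan:
    - [0, 0, 0, 0, -20, 0, 85]
    - [0, 0, 0, 0, -40, 0, 85]
    - [0, 0, 0, 0, -40, 0, 85]
    - [0, 0, 0, 0, -15, 0, 85]
    - [0, 0, 0, 0, 0, 0, 85]

```text
time_s: 14.95
tool_pos: [535.6, 284.0, 204.2]
ee_rot: [-1.567, -0.003, -0.003]
contact_force: [0.5, -0.6, 0.2]
opening: 0.998
```

```bash
python3 -c "
from h import *
st()
P=ov('side',[],'s5.png',(215,260,365,400),4)
P=ov('wrist',[((532.3,282.6,108),29),((532.3,282.6,108),25.5)],'w16.png',(250,150,400,300),4)"
```

```text
t 14.95 tcp [535.6 284.  204.2] F [ 0.5 -0.6  0.2] op 0.998
axes x,y,z cols
 [[ 1.     0.004  0.   ]
 [-0.     0.003  1.   ]
 [ 0.004 -1.     0.003]]
j [ 8.180e-01  5.000e-02  4.600e-02  1.000e-03 -1.561e+00 -2.389e+00]
```

View pics/s5.png

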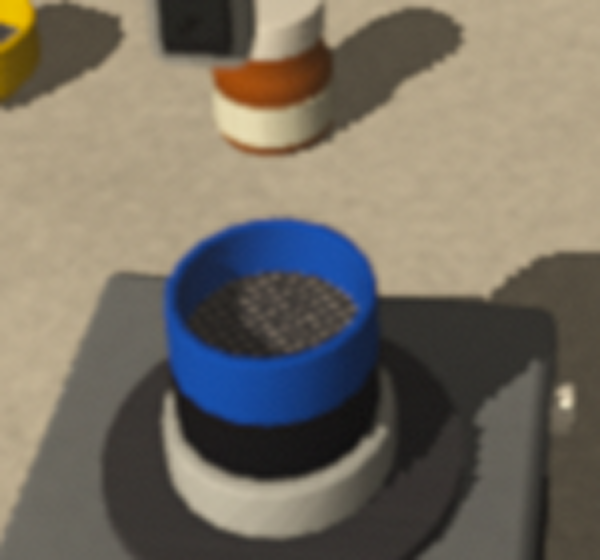

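View pics/w16.png

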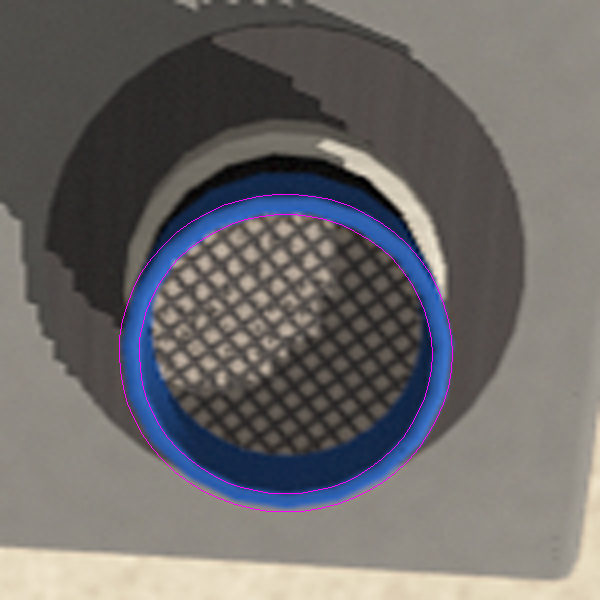

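jog_arm:
  plan:
    - [0, 0, 0, 14, 0, -35, 85]
    - [0, 0, 0, 16, 5, -37, 85]
    - [0, 0, 0, 16, 8, -37, 85]
    - [0, 0, 0, 16, 8, -37, 85]
    - [0, 0, 0, 16, 8, -37, 85]

```text
time_s: 15.55
tool_pos: [612.2, 98.8, 169.3]
ee_rot: [-1.572, 0.002, 0.003]
contact_force: [0.6, 0.4, 0.5]
opening: 0.996
```

jog_arm:
  plan:
    - [0, 0, 0, 16, 8, -37, 85]
    - [0, 0, 0, 16, 8, -37, 85]
    - [0, 0, 0, 16, 5, -37, 85]
    - [0, 0, 0, 16, 5, -37, 85]
    - [0, 0, 0, 16, 0, -30, 85]

```text
time_s: 16.05
tool_pos: [691.7, -79.6, 142.2]
ee_rot: [-1.571, 0.005, 0.003]
contact_force: [-0.2, 1.1, 0.5]
opening: 0.996
```

jog_arm:
  plan:
    - [0, 0, 0, 5, 0, 0, 85]
    - [0, 0, 0, 0, 0, 0, 85]
    - [0, 0, 0, 0, 0, 0, 85]

```text
time_s: 16.35
tool_pos: [697.0, -76.9, 144.4]
ee_rot: [-1.571, 0.001, 0.002]
contact_force: [-0.1, -0.7, 0.8]
opening: 0.996
```

```bash
python3 -c "
from h import *
st()
b=(698.2,-79,32)
P=ov('wrist',[(b,29),(b,25.5)],'w17.png');c=proj(P,b).astype(int)
P=ov('wrist',[(b,29),(b,25.5)],'w18.png',(c[0]-60,c[1]-60,c[0]+60,c[1]+60),5)"
```

```text
t 16.35 tcp [697.  -76.9 144.4] F [-0.1 -0.7  0.8] op 0.996
axes x,y,z cols
 [[ 1.    -0.002 -0.001]
 [ 0.001  0.     1.   ]
 [-0.002 -1.     0.   ]]
j [ 1.740e-01  3.160e-01  2.380e-01 -1.000e-03 -1.495e+00 -1.744e+00]
```

View pics/w17.png

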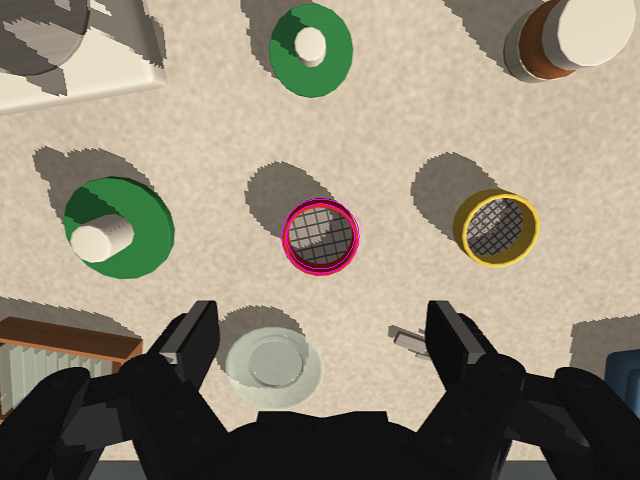

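View pics/w18.png

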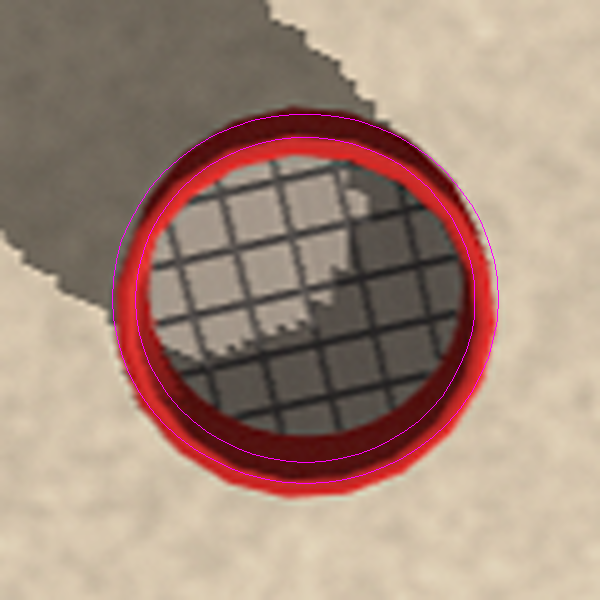

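jog_arm:
  plan:
    - [0, 0, 0, 6, 35, -1.2, 85]
    - [0, 0, 0, 0, 45, 0, 85]
    - [0, 0, 0, 0, 40, 0, 85]
    - [0, 0, 0, 0, 17, 0, 85]
    - [0, 0, 0, 0, 0, 0, 85]

```text
time_s: 16.95
tool_pos: [701.7, -78.1, 6.0]
ee_rot: [-1.571, 0.003, 0.005]
contact_force: [0.4, 0.1, 0.2]
opening: 0.999
```

jog_arm:
  plan:
    - [0, 0, 0, 0, 0, 0, 85]
    - [0, 0, 0, 0, 0, 0, 85]

```text
time_s: 17.15
tool_pos: [705.4, -78.6, 12.4]
ee_rot: [-1.571, -0.004, -0.003]
contact_force: [-0.4, 0.4, 0.5]
opening: 0.992
```

```bash
python3 -c "
from h import *
st()
P=ov('wrist',[],'w19.png')"
```

```text
t 17.15 tcp [705.4 -78.6  12.4] F [-0.4  0.4  0.5] op 0.992
axes x,y,z cols
 [[ 1.     0.005 -0.001]
 [ 0.001 -0.     1.   ]
 [ 0.005 -1.    -0.   ]]
j [ 1.700e-01  3.950e-01  9.300e-02  1.000e-03 -1.264e+00 -1.741e+00]
```

View pics/w19.png

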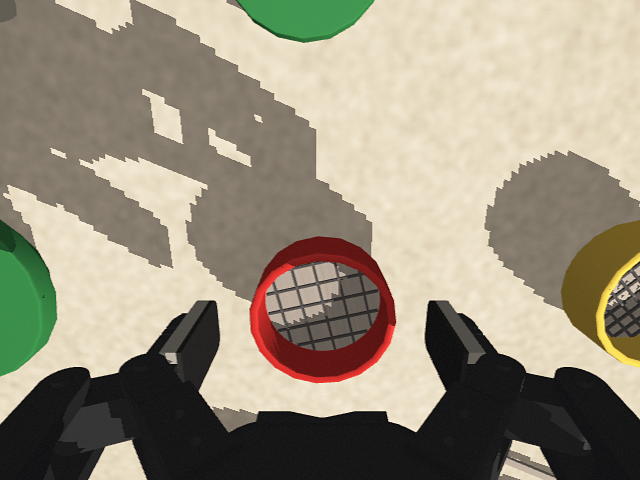

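jog_arm:
  plan:
    - [0, 0, 0, -2.5, 1, 0, 85]
    - [0, 0, 0, 0, 0, 0, 85]
    - [0, 0, 0, 0, 0, 0, 85]
    - [0, 0, 0, 0, 0, 0, 85]

```text
time_s: 17.6
tool_pos: [701.1, -78.8, 8.0]
ee_rot: [-1.571, -0.0, -0.0]
contact_force: [0.4, 0.8, 0.1]
opening: 0.995
```

jog_arm:
  plan:
    - [0, 0, 0, 0, 0, 0, 50]
    - [0, 0, 0, 0, 0, 0, 50]
    - [0, 0, 0, 0, 0, 0, 50]
    - [0, 0, 0, 0, 0, 0, 50]
    - [0, 0, 0, 0, 0, 0, 50]

```text
time_s: 18.1
tool_pos: [701.5, -78.7, 8.3]
ee_rot: [-1.571, -0.001, -0.001]
contact_force: [0.2, 0.3, 3.1]
opening: 0.653
```

```bash
python3 -c "
from h import *
P=ov('wrist',[],'w20.png')
st()"
```

```text
t 18.15 tcp [701.5 -78.7   8.3] F [-0.1 -0.3  3.5] op 0.65
axes x,y,z cols
 [[ 1.     0.001 -0.   ]
 [ 0.     0.     1.   ]
 [ 0.001 -1.     0.   ]]
j [ 0.17   0.392  0.081  0.    -1.259 -1.741]
```

View pics/w20.png

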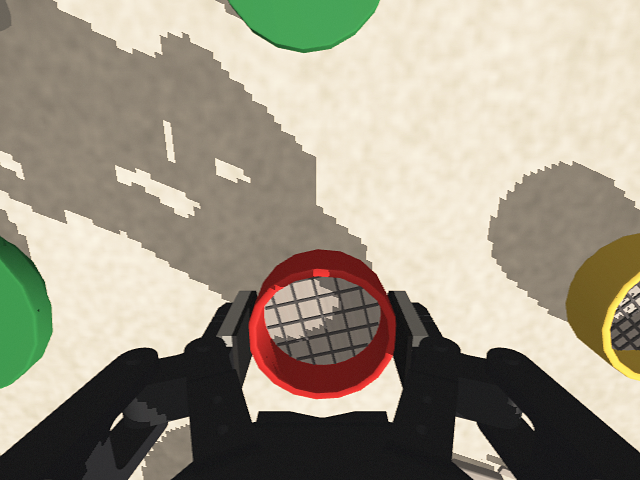

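```bash
python3 -c "
from h import *
s,R=st();t=s['tool_pos'];P=camera_params('wrist')
for dz in(20.9,23.7):
  for dx in(-4,-3,-2,-1,0,1,2): q=circ(P,(t[0]+dx,t[1],t[2]+dz),29); print(dz,dx,q[:,1].max().round(1),q[:,0].min().round(1),q[:,0].max().round(1))
# top-cam vs wrist at z tie
print(camera_params('wrist')['t'])"
```

```text
t 18.15 tcp [701.5 -78.7   8.3] F [-0.1 -0.3  3.5] op 0.65
axes x,y,z cols
 [[ 1.     0.001 -0.   ]
 [ 0.     0.     1.   ]
 [ 0.001 -1.     0.   ]]
j [ 0.17   0.392  0.081  0.    -1.259 -1.741]
20.9 -4 386.2 249.0 398.4
20.9 -3 388.2 249.2 398.2
20.9 -2 390.2 249.3 398.1
20.9 -1 392.2 249.5 397.9
20.9 0 394.2 249.6 397.8
20.9 1 396.1 249.8 397.6
20.9 2 398.1 250.0 397.4
23.7 -4 391.0 247.6 399.9
23.7 -3 393.0 247.8 399.8
23.7 -2 395.0 247.9 399.6
23.7 -1 397.1 248.1 399.4
23.7 0 399.1 248.2 399.2
23.7 1 401.1 248.4 399.1
23.7 2 403.1 248.6 398.9
[  79.43851724 -641.17569984  -39.93351091]
```

jog_arm:
  plan:
    - [0, 0, 0, 0, -20, 0, 50]
    - [0, 0, 0, 0, -45, 0, 50]
    - [0, 0, 0, 0, -45, 0, 50]
    - [0, 0, 0, 0, -45, 10, 50]
    - [0, 0, 0, -10, -30, 30, 50]

```text
time_s: 18.65
tool_pos: [691.6, -40.6, 195.8]
ee_rot: [-1.571, 0.001, -0.004]
contact_force: [-0.2, 1.1, -0.7]
opening: 0.654
```

jog_arm:
  plan:
    - [0, 0, 0, -18, 0, 38, 50]
    - [0, 0, 0, -18, 0, 38, 50]
    - [0, 0, 0, -18, 0, 38, 50]
    - [0, 0, 0, -18, 0, 38, 50]
    - [0, 0, 0, -18, 0, 38, 50]

```text
time_s: 19.15
tool_pos: [599.8, 152.6, 192.0]
ee_rot: [-1.571, 0.001, 0.001]
contact_force: [0.6, -0.9, -1.0]
opening: 0.651
```

jog_arm:
  plan:
    - [0, 0, 0, -18, 0, 38, 50]
    - [0, 0, 0, -18, 0, 38, 50]
    - [0, 0, 0, -18, 0, 38, 50]
    - [0, 0, 0, -10, 0, 15, 50]
    - [0, 0, 0, 0, 0, 0, 50]

```text
time_s: 19.65
tool_pos: [535.4, 282.3, 191.9]
ee_rot: [-1.571, -0.001, 0.004]
contact_force: [0.4, -0.9, -0.2]
opening: 0.652
```

jog_arm:
  plan:
    - [0, 0, 0, 0, 0, 0, 50]
    - [0, 0, 0, 0, 0, 0, 50]
    - [0, 0, 0, 0, 0, 0, 50]

```text
time_s: 19.95
tool_pos: [537.5, 279.3, 192.7]
ee_rot: [-1.571, 0.001, -0.001]
contact_force: [-0.1, -0.7, -0.4]
opening: 0.653
```

Now x −4.5, y +3.9, and z to about 124.

jog_arm:
  plan:
    - [0, 0, 0, -4.5, 25, 3.9, 50]
    - [0, 0, 0, 0, 30, 0, 50]
    - [0, 0, 0, 0, 13, 0, 50]
    - [0, 0, 0, 0, 0, 0, 50]
    - [0, 0, 0, 0, 0, 0, 50]

```text
time_s: 20.45
tool_pos: [533.3, 283.9, 126.1]
ee_rot: [-1.571, -0.001, -0.001]
contact_force: [0.2, 0.5, 0.6]
opening: 0.652
```

jog_arm:
  plan:
    - [0, 0, 0, 0, 0, 0, 50]
    - [0, 0, 0, 0, 0, 0, 50]

```text
time_s: 20.65
tool_pos: [533.2, 284.5, 126.5]
ee_rot: [-1.569, -0.001, -0.001]
contact_force: [0.5, -0.3, -1.6]
opening: 0.656
```

```bash
python3 -c "
from h import *
P=ov('side',[],'s7.png',(215,240,365,380),4)
st()
"
```

```text
t 20.7 tcp [533.  284.5 126.1] F [-0.3  0.  -0.9] op 0.652
axes x,y,z cols
 [[ 1.     0.001 -0.   ]
 [ 0.     0.001  1.   ]
 [ 0.001 -1.     0.001]]
j [ 0.822  0.063 -0.083  0.    -1.423 -2.392]
```

View pics/s7.png

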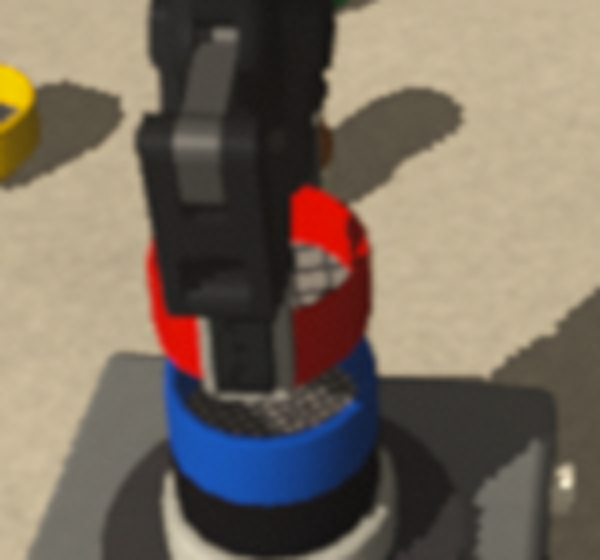

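jog_arm:
  plan:
    - [0, 0, 0, -0.3, 7, -1.2, 50]
    - [0, 0, 0, 0, 6, 0, 50]
    - [0, 0, 0, 0, 4, 0, 50]
    - [0, 0, 0, 0, 0, 0, 50]
    - [0, 0, 0, 0, 0, 0, 50]

```text
time_s: 21.2
tool_pos: [532.2, 282.9, 107.7]
ee_rot: [-1.571, 0.0, 0.0]
contact_force: [-0.0, 0.2, -1.3]
opening: 0.651
```

jog_arm:
  plan:
    - [0, 0, 0, 0, 1.2, 0, 50]
    - [0, 0, 0, 0, 0, 0, 50]
    - [0, 0, 0, 0, 1.2, 0, 50]
    - [0, 0, 0, 0, 0, 0, 50]

```text
time_s: 21.6
tool_pos: [532.5, 283.0, 106.3]
ee_rot: [-1.57, -0.001, -0.0]
contact_force: [-2.1, -0.3, 3.9]
opening: 0.654
```

jog_arm:
  plan:
    - [0, 0, 0, 0, 1, 0, 50]
    - [0, 0, 0, 0, 0, 0, 50]

```text
time_s: 21.8
tool_pos: [532.5, 283.0, 106.2]
ee_rot: [-1.57, -0.001, -0.001]
contact_force: [-4.6, -0.2, 7.1]
opening: 0.653
```

jog_arm:
  plan:
    - [0, 0, 0, 0, -1, 0, 50]
    - [0, 0, 0, 0, 0, 0, 75]
    - [0, 0, 0, 0, 0, 0, 75]
    - [0, 0, 0, 0, 0, 0, 75]
    - [0, 0, 0, 0, 0, 0, 75]

```text
time_s: 22.3
tool_pos: [532.2, 282.9, 105.1]
ee_rot: [-1.571, 0.0, 0.0]
contact_force: [0.2, -0.2, -0.4]
opening: 0.875
```

jog_arm:
  plan:
    - [0, 0, 0, 0, -20, 0, 85]
    - [0, 0, 0, 0, -35, 0, 85]
    - [0, 0, 0, 0, -35, 0, 85]
    - [0, 0, 0, 0, -15, 0, 85]
    - [0, 0, 0, 0, 0, 0, 85]

```text
time_s: 22.8
tool_pos: [533.2, 283.5, 213.6]
ee_rot: [-1.568, -0.003, -0.003]
contact_force: [-0.4, -0.4, -0.6]
opening: 0.99
```

```bash
python3 -c "
from h import *
st()
P=ov('side',[],'s8.png',(215,240,365,380),4)
P=ov('wrist',[((532.3,282.6,130),29),((532.3,282.6,130),25.5)],'w21.png',(250,150,400,300),4)"
```

```text
t 22.8 tcp [533.2 283.5 213.6] F [-0.4 -0.4 -0.6] op 0.99
axes x,y,z cols
 [[ 1.     0.004  0.   ]
 [-0.     0.003  1.   ]
 [ 0.004 -1.     0.003]]
j [ 8.200e-01  4.500e-02  5.700e-02  1.000e-03 -1.578e+00 -2.391e+00]
```

View pics/s8.png

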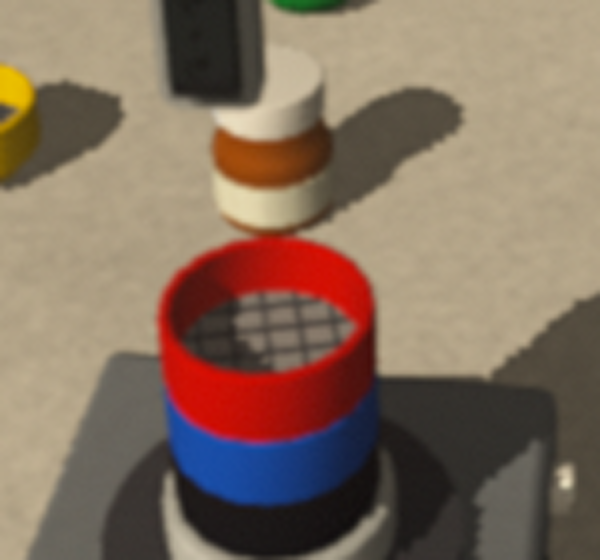

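View pics/w21.png

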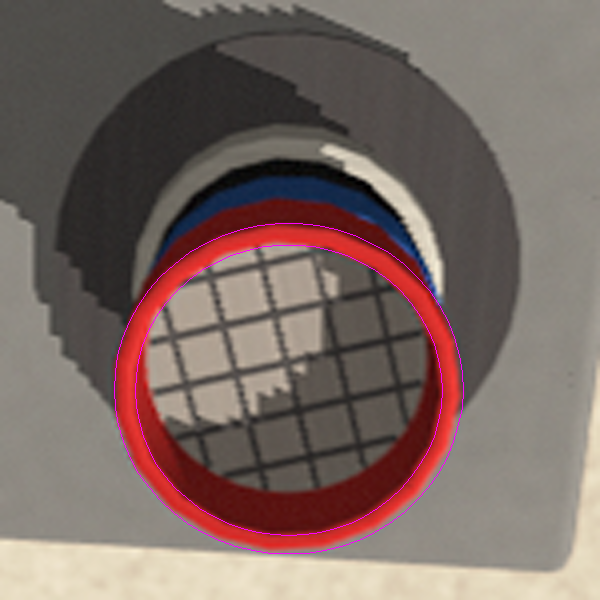

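jog_arm:
  plan:
    - [0, 0, 0, 4, 0, -35, 85]
    - [0, 0, 0, 4, 0, -40, 85]
    - [0, 0, 0, 4, 0, -40, 85]
    - [0, 0, 0, 4, 5, -40, 85]
    - [0, 0, 0, 4, 5, -40, 85]

```text
time_s: 23.4
tool_pos: [551.6, 86.3, 198.4]
ee_rot: [-1.571, 0.002, 0.002]
contact_force: [1.0, -0.5, 0.6]
opening: 0.995
```

jog_arm:
  plan:
    - [0, 0, 0, 4, 10, -40, 85]
    - [0, 0, 0, 4, 10, -40, 85]
    - [0, 0, 0, 4, 10, -40, 85]
    - [0, 0, 0, 4, 10, -35, 85]
    - [0, 0, 0, 2, 5, -18, 85]

```text
time_s: 23.9
tool_pos: [568.9, -87.6, 152.1]
ee_rot: [-1.571, 0.005, 0.002]
contact_force: [1.1, 0.5, -0.1]
opening: 0.995
```

jog_arm:
  plan:
    - [0, 0, 0, 0, 0, 0, 70]
    - [0, 0, 0, 0, 0, 0, 70]
    - [0, 0, 0, 0, 0, 0, 70]
    - [0, 0, 0, 0, 0, 0, 70]

```text
time_s: 24.3
tool_pos: [570.3, -84.2, 155.5]
ee_rot: [-1.571, -0.001, 0.001]
contact_force: [0.4, 0.1, 1.0]
opening: 0.819
```

```bash
python3 -c "
from h import *
st()
b=(569.7,-85.3,17);k=(569.7,-85.3,41)
P=ov('wrist',[(b,29),(k,10)],'w22.png');c=proj(P,b).astype(int)
P=ov('wrist',[(b,29),(k,10)],'w23.png',(c[0]-60,c[1]-60,c[0]+60,c[1]+60),5)"
```

```text
t 24.3 tcp [570.3 -84.2 155.5] F [0.4 0.1 1. ] op 0.819
axes x,y,z cols
 [[ 1.     0.    -0.001]
 [ 0.001  0.     1.   ]
 [ 0.    -1.     0.   ]]
j [ 0.201 -0.018 -0.111 -0.    -1.477 -1.771]
```

View pics/w22.png

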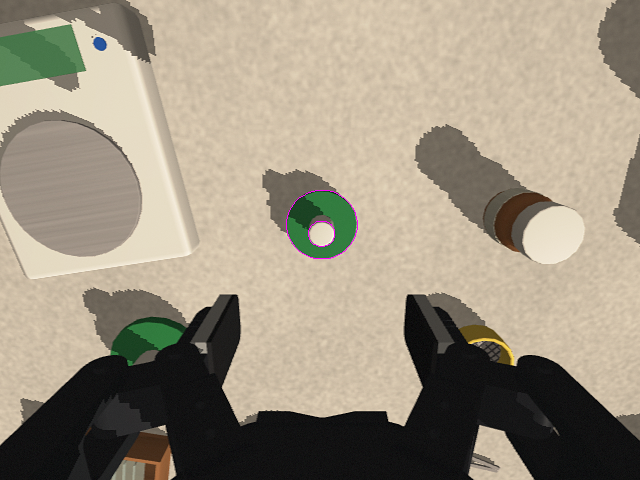

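View pics/w23.png

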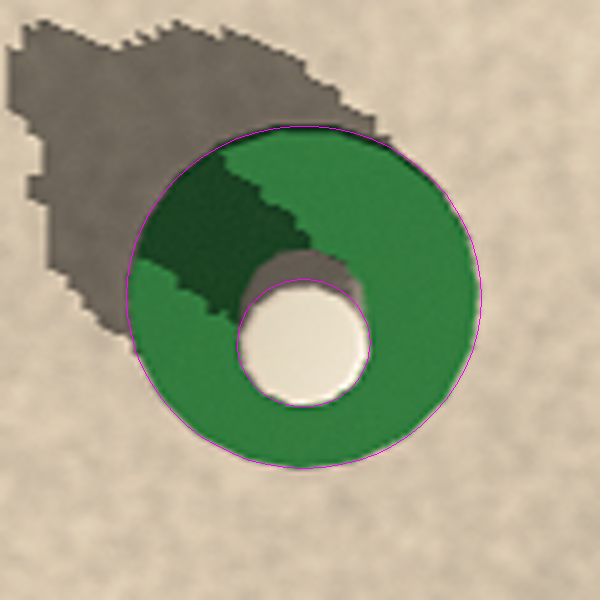

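jog_arm:
  plan:
    - [0, 0, 0, 0.2, 40, -0.6, 50]
    - [0, 0, 0, 0, 45, 0, 50]
    - [0, 0, 0, 0, 35, 0, 50]
    - [0, 0, 0, 0, 13, 0, 50]
    - [0, 0, 0, 0, 0, 0, 50]

```text
time_s: 24.9
tool_pos: [569.5, -85.5, 20.9]
ee_rot: [-1.571, 0.002, 0.003]
contact_force: [0.6, -0.3, 0.5]
opening: 0.582
```

jog_arm:
  plan:
    - [0, 0, 0, 0, 0, 0, 50]
    - [0, 0, 0, 0, 0, 0, 50]
    - [0, 0, 0, 0, 0, 0, 50]
    - [0, 0, 0, 0, 0, 0, 50]

```text
time_s: 25.3
tool_pos: [571.1, -85.6, 23.6]
ee_rot: [-1.57, -0.002, -0.001]
contact_force: [-0.2, 0.6, -0.4]
opening: 0.587
```

```bash
python3 -c "
from h import *
P=ov('wrist',[],'w24.png')
st()"
```

```text
t 25.35 tcp [570.9 -85.6  23.3] F [-0.5 -0.  -0. ] op 0.586
axes x,y,z cols
 [[ 1.     0.001  0.   ]
 [-0.     0.     1.   ]
 [ 0.001 -1.     0.   ]]
j [ 0.198  0.056 -0.283 -0.    -1.231 -1.769]
```

View pics/w24.png

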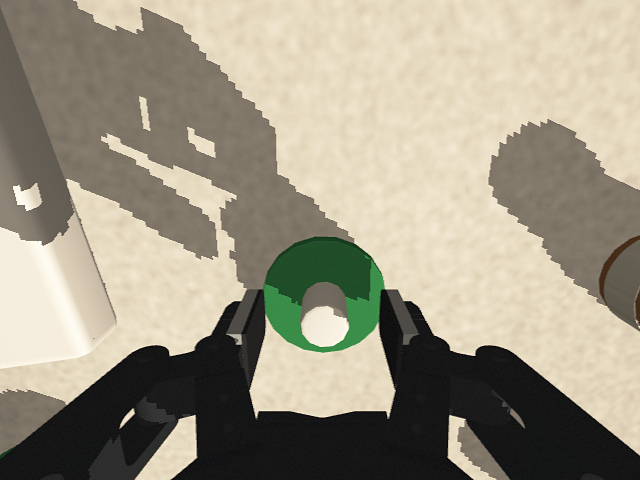

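jog_arm:
  plan:
    - [0, 0, 0, 0, 1, 0.5, 10]
    - [0, 0, 0, 0, 0, 0, 10]
    - [0, 0, 0, 0, 0, 0, 10]
    - [0, 0, 0, 0, 0, 0, 10]
    - [0, 0, 0, 0, 0, 0, 10]

```text
time_s: 25.85
tool_pos: [570.6, -85.2, 21.5]
ee_rot: [-1.571, -0.0, -0.0]
contact_force: [-0.8, 0.4, 0.7]
opening: 0.206
```

jog_arm:
  plan:
    - [0, 0, 0, 0, 0, 0, 10]
    - [0, 0, 0, 0, 0, 0, 10]
    - [0, 0, 0, 0, 0, 0, 10]

```text
time_s: 26.15
tool_pos: [570.5, -85.2, 21.5]
ee_rot: [-1.571, -0.0, -0.0]
contact_force: [-0.4, -0.2, 1.6]
opening: 0.208
```

```bash
python3 -c "
from h import *
P=ov('wrist',[],'w25.png')
st()"
```

```text
t 26.2 tcp [570.6 -85.2  21.5] F [0.8 1.  2.8] op 0.207
axes x,y,z cols
 [[ 1.  0. -0.]
 [ 0.  0.  1.]
 [ 0. -1.  0.]]
j [ 0.199  0.057 -0.285 -0.    -1.229 -1.77 ]
```

View pics/w25.png

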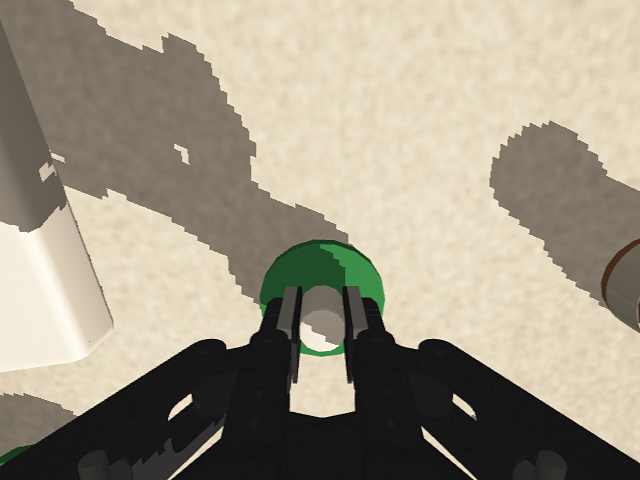

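jog_arm:
  plan:
    - [0, 0, 0, 0, -20, 0, 10]
    - [0, 0, 0, 0, -45, 0, 10]
    - [0, 0, 0, 0, -45, 0, 10]
    - [0, 0, 0, -1, -45, 15, 10]
    - [0, 0, 0, -4, -25, 35, 10]

```text
time_s: 26.7
tool_pos: [566.3, -36.5, 205.6]
ee_rot: [-1.571, -0.001, -0.006]
contact_force: [1.1, 0.5, 0.6]
opening: 0.207
```

jog_arm:
  plan:
    - [0, 0, 0, -4, 0, 40, 10]
    - [0, 0, 0, -4, 0, 40, 10]
    - [0, 0, 0, -4, 0, 40, 10]
    - [0, 0, 0, -4, 0, 40, 10]
    - [0, 0, 0, -4, 0, 40, 10]

```text
time_s: 27.2
tool_pos: [544.8, 166.4, 201.0]
ee_rot: [-1.571, 0.001, 0.0]
contact_force: [0.3, 0.5, -0.4]
opening: 0.209
```

jog_arm:
  plan:
    - [0, 0, 0, -4, 0, 40, 10]
    - [0, 0, 0, -4, 0, 40, 10]
    - [0, 0, 0, -4, 0, 30, 10]
    - [0, 0, 0, 0, 0, 10, 10]
    - [0, 0, 0, 0, 0, 0, 10]

```text
time_s: 27.7
tool_pos: [533.1, 285.7, 200.5]
ee_rot: [-1.572, -0.0, 0.002]
contact_force: [-0.0, -1.1, -1.0]
opening: 0.204
```

jog_arm:
  plan:
    - [0, 0, 0, 0, 0, 0, 10]
    - [0, 0, 0, 0, 0, 0, 10]
    - [0, 0, 0, 0, 0, 0, 10]

```text
time_s: 28.0
tool_pos: [533.8, 283.8, 201.7]
ee_rot: [-1.57, 0.001, -0.001]
contact_force: [0.4, 0.0, -0.4]
opening: 0.208
```

jog_arm:
  plan:
    - [0, 0, 0, -0.6, 15, -0.8, 10]
    - [0, 0, 0, 0, 18, 0, 10]
    - [0, 0, 0, 0, 10, 0, 10]
    - [0, 0, 0, 0, 0, 0, 10]
    - [0, 0, 0, 0, 0, 0, 10]

```text
time_s: 28.5
tool_pos: [533.0, 283.8, 158.6]
ee_rot: [-1.571, -0.0, -0.0]
contact_force: [-1.2, 0.3, -0.9]
opening: 0.21
```

```bash
python3 -c "
from h import *
P=ov('side',[],'s9.png',(215,220,365,360),4)
P=ov('wrist',[((532.3,282.6,130),29),((532.3,282.6,130),25.5)],'w26.png')
st()
"
```

```text
t 28.6 tcp [533.3 284.2 159.5] F [-0.5  0.3 -0.1] op 0.207
axes x,y,z cols
 [[ 1.     0.001 -0.   ]
 [ 0.     0.001  1.   ]
 [ 0.001 -1.     0.001]]
j [ 0.821  0.054 -0.032  0.    -1.484 -2.392]
```

View pics/s9.png

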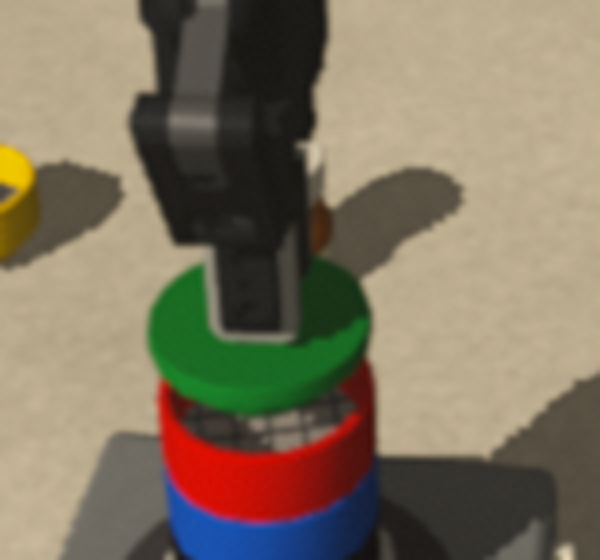

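View pics/w26.png

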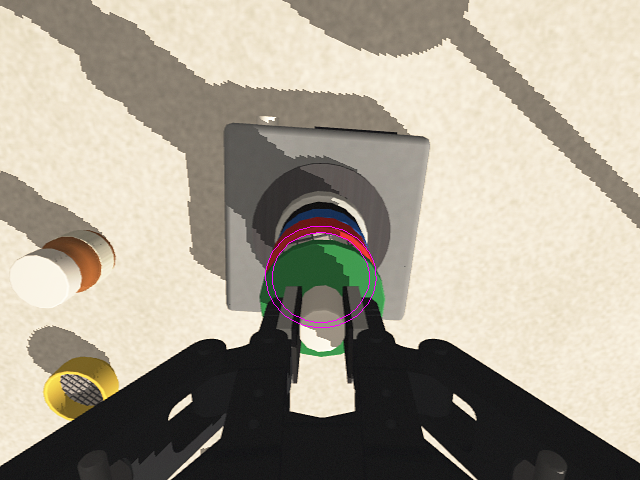

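jog_arm:
  plan:
    - [0, 0, 0, 0, 6, -1.1, 10]
    - [0, 0, 0, 0, 6, 0, 10]
    - [0, 0, 0, 0, 3, 0, 10]
    - [0, 0, 0, 0, 0, 0, 10]
    - [0, 0, 0, 0, 0, 0, 10]

```text
time_s: 29.1
tool_pos: [532.9, 282.9, 143.4]
ee_rot: [-1.571, 0.0, 0.0]
contact_force: [0.5, -0.4, -1.2]
opening: 0.21
```

jog_arm:
  plan:
    - [0, 0, 0, 0, 1.2, 0, 10]
    - [0, 0, 0, 0, 0, 0, 10]
    - [0, 0, 0, 0, 1.2, 0, 10]
    - [0, 0, 0, 0, 0, 0, 10]

```text
time_s: 29.5
tool_pos: [533.1, 283.0, 141.5]
ee_rot: [-1.57, -0.001, -0.0]
contact_force: [0.1, -0.5, 1.3]
opening: 0.209
```

jog_arm:
  plan:
    - [0, 0, 0, 0, 1.2, 0, 10]
    - [0, 0, 0, 0, 0, 0, 10]
    - [0, 0, 0, 0, 0, 0, 10]

```text
time_s: 29.8
tool_pos: [533.2, 283.0, 141.5]
ee_rot: [-1.57, -0.001, -0.001]
contact_force: [-1.8, -0.2, 4.5]
opening: 0.211
```

jog_arm:
  plan:
    - [0, 0, 0, 0, -1, 0, 10]
    - [0, 0, 0, 0, 0, 0, 50]
    - [0, 0, 0, 0, 0, 0, 60]
    - [0, 0, 0, 0, 0, 0, 60]
    - [0, 0, 0, 0, 0, 0, 60]

```text
time_s: 30.3
tool_pos: [532.8, 282.9, 140.5]
ee_rot: [-1.571, 0.0, 0.0]
contact_force: [0.2, -0.1, 1.1]
opening: 0.707
```

jog_arm:
  plan:
    - [0, 0, 0, 0, -15, 0, 60]
    - [0, 0, 0, 0, -30, 0, 60]
    - [0, 0, 0, 0, -30, 0, 60]
    - [0, 0, 0, 0, -10, 0, 60]
    - [0, 0, 0, 0, 0, 0, 60]

```text
time_s: 30.8
tool_pos: [533.6, 283.4, 229.0]
ee_rot: [-1.568, -0.003, -0.003]
contact_force: [-0.3, 0.4, 0.5]
opening: 0.704
```

```bash
python3 -c "
from h import *
st()
P=ov('side',[],'s10.png',(190,220,390,380),4)
P=ov('side',[],'s11.png')
P=ov('wrist',[((532.3,282.6,137),29),((532.3,282.6,161),10)],'w27.png',(230,150,430,300),4)
P=ov('top',[],'t9.png')"
```

```text
t 30.8 tcp [533.6 283.4 229. ] F [-0.3  0.4  0.5] op 0.704
axes x,y,z cols
 [[ 1.     0.004  0.   ]
 [-0.     0.003  1.   ]
 [ 0.004 -1.     0.003]]
j [ 8.200e-01  4.700e-02  8.700e-02  1.000e-03 -1.607e+00 -2.391e+00]
```

View pics/s10.png

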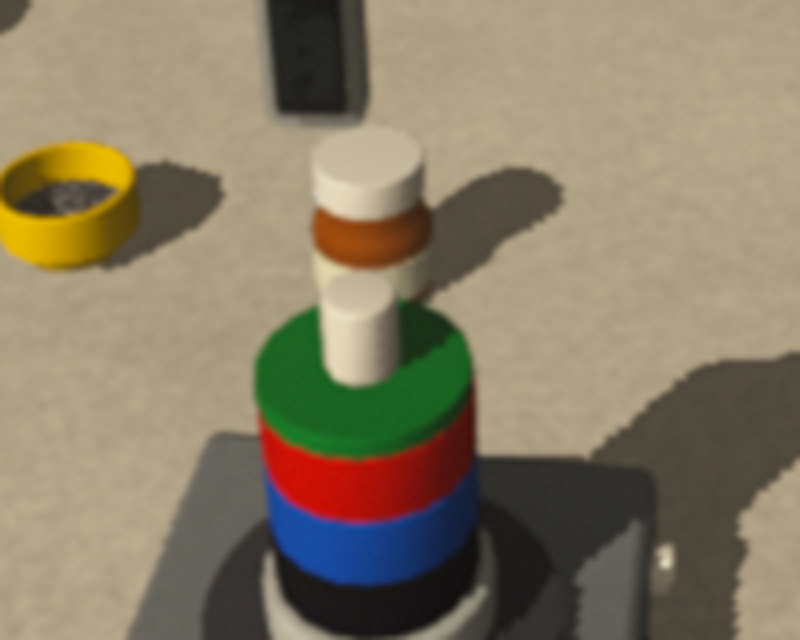

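View pics/w27.png

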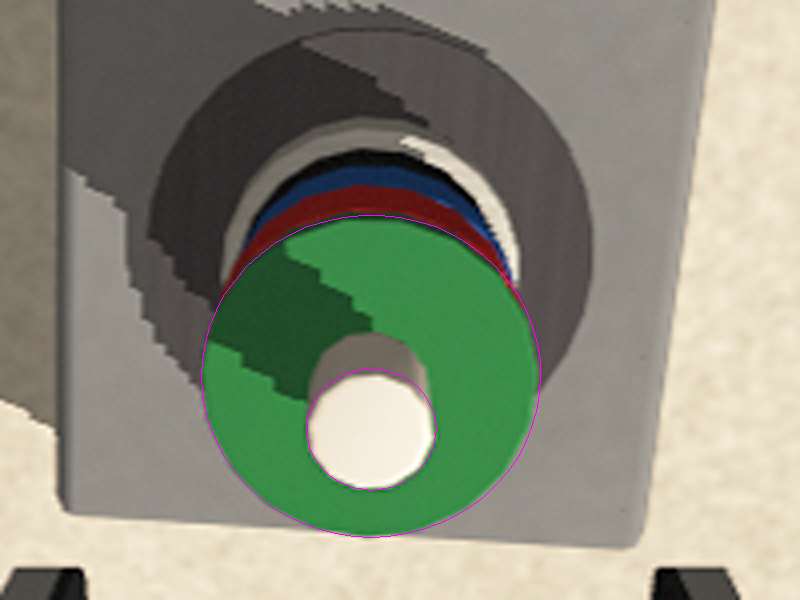

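View pics/t9.png

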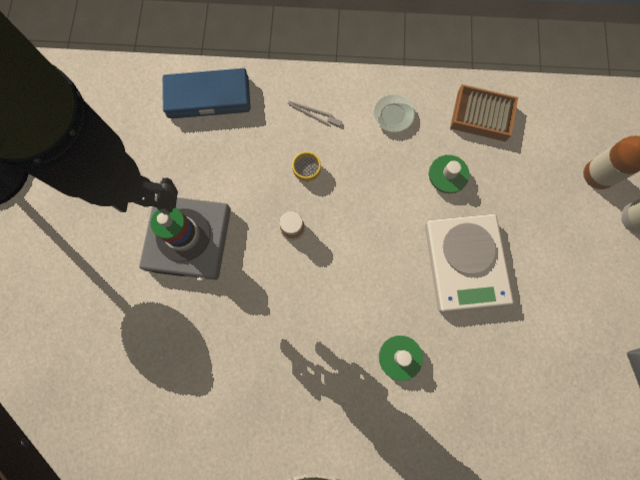

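The pictures show the stack complete: lid flush at its expected pose, the pieces aligned and level, and yellow (306,166) and jar (291,224) at their starting pixels. I'll let the arm settle and hand in.

jog_arm:
  plan:
    - [0, 0, 0, 0, -10, 0, 60]
    - [0, 0, 0, 0, 0, 0, 60]
    - [0, 0, 0, 0, 0, 0, 60]
    - [0, 0, 0, 0, 0, 0, 60]
    - [0, 0, 0, 0, 0, 0, 60]

```text
time_s: 31.5
tool_pos: [532.8, 282.9, 235.6]
ee_rot: [-1.571, 0.0, 0.0]
contact_force: [0.1, -0.1, 1.2]
opening: 0.705
```

```bash
python3 -c "
from h import *
st();print(ctrl.sign_off())"
```

```text
t 31.5 tcp [532.8 282.9 235.6] F [ 0.1 -0.1  1.2] op 0.705
axes x,y,z cols
 [[ 1. -0. -0.]
 [ 0. -0.  1.]
 [-0. -1. -0.]]
j [ 0.82   0.05   0.102 -0.    -1.624 -2.391]
the job is handed in; nothing more can be done
None
```

I seated the pan in the shaker ring, then nested the blue sieve, the red sieve and the smallest of the three green lids. Each was let go before the next. I handed in at 31.5 s; the hand-in gave no verdict.

- **Seating:** each piece stopped on contact within about 0.1 mm of the height worked out for it, and the pictures show all four level.
- **Centring:** in the wrist picture after each release the piece lay within about 1 mm of the ring centre seen by that camera.
- **Bystanders:** in the last top picture the yellow sieve and the jar are at their starting pixels.
- **Robot clear:** the gripper was about 90 mm above the seated lid position, open, touching nothing.
- **Disagreement:** the cameras differed on absolute positions. The top camera was about 2 mm off the wrist camera, and the side camera up to about 5 mm off it in y. I placed by differences within the wrist view, so those offsets should cancel.

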